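# Weigh a casting on the bench spring balance

## Robot

A 6-joint arm with a two-finger parallel gripper is mounted at the origin on a cart in front of the work surface, level with it; the furniture and walls round the work are solid. World frame = base frame: x ahead of the robot, y to its left, z up, the work surface at z = 0. Lengths are in mm, angles in degrees, forces in N, time in s.
With the tool pointing down it reaches from about 300 to 850 mm from the base axis. Payload 4.2 kg.
Tool frame: the origin (TCP) lies on the centre line of the jaws, within the pads' length; the fingertips stand 14 mm ahead of it and the grasp point (between the pads) lies 5 mm behind it (env.finger_overhang is the z of the fingertips in the tool frame, in mm); z points along the fingers, y is the line along which they close (so a half turn about z gives the same grasp; the last joint's range is limited). The gripper opens to 91 mm and grips with 3 to 60 N. Pads are 32 mm wide; open, the fingers measure 118 mm over their backs; the gripper's body (76 mm by 178 mm) begins 60 mm behind the grasp point.
Start: joints at [71.792, 18.312, 89.639, -0, 72.044, -1.146], TCP at [168.717, 549.706, 227.976] pointing down, gripper open.
Joint ranges: [-177.97, 177.97], [-48.28, 115.42], [12.27, 149.76], [-77.06, 257.06], [2.81, 150.46], [-146.56, 146.56]. Speed limits (degrees/s): [147.25, 147.25, 180, 180, 180, 180].

## Interface

Orientations are given as [roll, pitch, yaw] about the fixed x, y, z axes, in that order (R = Rz(yaw) Ry(pitch) Rx(roll)).
In Python, from workcell import sensors, viewer, env gives the robot as it stands. The module is installed in compiled form; this text tells all that it offers.
- The arm moves only by the tool step_arm, never from a script. Its argument "plan" is one flat list of numbers, 6 for each row, row after row: the shift along the tool's x, y, z in cm, then the turn, a rotation vector about the tool's x, y, z in rad. In form: [x, y, z, wx, wy, wz, x, y, z, wx, wy, wz, ...]. A call has 1 to 5 rows; each row shifts and turns the commanded pose from where the row before left it, along the tool's axes as they then stand; what a row does not reach is not made up. A row lasts 1/12 s, in which the tool goes at most 41.7 mm and 7.16 degrees, less where a joint would pass 70% of its speed; a pose out of reach is approached as far as the arm can. A call is refused whole if a number of a shift passes 4.17 or a number of a turn 0.125, either way. A call with a gripper value outside its range is refused whole. "hand" is the finger opening in cm, from 0 to 9.12, set as the call begins (left out, the last holds). The fingers move at their own pace and stop on an object; "newtons" is the grip in N (left out, the last holds). Time passes only in rows, so rows that do not move let the fingers close. It gives the time, the measured TCP pose, the force, the opening and the grip force at its end, in the units of the state.
- sensors.state(): the state, without advancing time (a new reading comes with each control period).
- viewer.grab_frame(name): name is "scene" or "top"; returns a dict with "img" (420x560x3 uint8, red, green, blue), "fx", "fy", "cx", "cy" (pixels), "k1" (the pictures are not rectified: a ray, as slopes to the right and down, at radius r is drawn at 1 + k1 r^2 times it, then the intrinsics apply), "position" and "attitude" of the camera in the world. Camera axes: x right, y down, z forward; pixel columns grow to the right and rows downward; lengths in mm; the calibration is good to about 2 mm. A picture is of the moment at which its call begins. There is no depth.
- env.job_done(): hands the job in; it is judged then, once.
Trained networks look in a picture, given as the dict that the camera call returned (one of the last four; its "shot" number tells which), for a name from the list of things; names that differ only in an ending like _2 or _b are one class to them, and where a whole thing is asked for, a point or a joint stands for the part that bears it (a point fixed in the world has none). Each returns a list of dicts, best first, with "score" (0 to 1); they miss things now and then, are a little off and sometimes report something else, mostly with a low value. They report only what shows in the picture. A call takes as long as a camera call. They do not tell look-alikes from the thing itself.
- viewer.boxes_of(name, picture): "location" ([column, row] in pixels, amid what is visible of it).
- viewer.pinpoint(name, picture): "location" ([column, row] in pixels: a listed point, or the origin of a listed thing).
The state is a dict: "time_s": time; "qpos": joint angles; "qvel": joint speeds; "effort": joint torques, N m; "ee_pos": TCP position; "ee_rot": TCP orientation; "force": force on the tool from outside, world axes, zero at the start; "torque": the same for the moment, N m; "gripper_width": finger opening in mm; "gripper_force": force on a finger pad.
Only numpy, scipy, OpenCV 4.12 (cv2) and the standard library are available. Lean on these libraries where they do the work, as an engineer would, in place of code of your own. Each camera call takes 0.05 s, during which the arm holds its last target. There are 200 camera calls.

## Task

Weigh the small bud casting: stand it in the wire basket while the basket is on the bench, then hang the loaded basket by its swinging bail on the hook of the dial spring balance and let go, so that it hangs freely and still with the casting inside. Lower it on gently so that the spring is not yanked to its stop, do not tip the loaded basket over, and leave the plinth casting and the paste tin where they are.

Things in the scene. Friction and masses are not known exactly. Their poses are not given: they have to be found in the camera images.
- bud_casting: small brass casting, five bud lobes on a foot, 48 x 52 x 54 mm high, about 0.24 kg, standing on the bench. Origin: centre of the underside, z up. The foot is 40 (x) x 52 (y) mm and 7 mm high. Two facing lobes reach out to x = +-24 mm at heights 18 to 54 mm; it is well gripped across these along its own x at about 38 mm height
- plinth_casting: bystander: hollow brass box-shaped casting with a scroll on top, 80 x 84 x 91 mm high, 0.58 kg. Origin: centre of the underside
- paste_tin: bystander: open round tin, 69 mm across, 38 mm high. Origin: centre of the underside
- basket: open wire basket, 110 (x) x 140 (y) x 60 mm high outside, walls and floor 4 mm, 0.26 kg, on the bench. Origin: centre of the underside, z up. Its bail (10 mm round bar) turns on pins at x = 0, y = +-75 mm, height 56 mm: two arms and a top bar along y, 95 mm from the pin axis, with a hump in its middle, 10 mm higher, 38 mm wide at the foot, that seats and centres on a hook
- bail (a joint): lean of the bail from upright, rad, positive towards the basket's -x side, range -1.3 to 1.3; starts at 0.75 to 1.0, on the side turned roughly to the robot. Light; friction holds it where it is left. Lifted by the bail, the loaded basket hangs nearly level under its pins
- bail_hump (a point): centre of the bar at the middle of the hump, 105 mm from the pin axis; turns with the bail: its z axis points from the pin axis to the hump, its y axis along the top bar (the basket's y)
- bail_left (a point): point on the centre line of the straight part of the top bar, 41 mm to the +y side of the middle, 95 mm from the pin axis; axes as bail_hump. The straight part runs from 19 to 60 mm off the middle
- bail_right (a point): the same on the -y side, 41 mm from the middle
- stand: grey gallows stand, bolted down. Origin: foot of its post (30 mm square, 600 high, base plate 130 mm), z up. At height 571 an arm (30 mm square) runs 175 mm along its -y. Under the arm at x = 0, y = -140 mm hangs the dial balance: case 124 mm across, 41 thick, facing the stand's -x, centre at height 480; its nose tube (22 mm) ends at height 404, the hook hangs below on a 9 mm shank
- scale_hook (a joint): how far the hook is pulled down by its load, m, 0 unloaded to 0.035 at the stop; spring 400 N/m (the loaded basket pulls it down about 11 to 16 mm), moves vertically only and does not turn or swing
- hook_seat (a point): where the centre of the bail's hump lies when it rests in the hook's bowl; 293.5 mm over the bench unloaded, moves with the hook; axes as the stand's. The hook is a J of 9 mm round bar in the stand's x-z plane: shank above the seat, back bowed to +x (inside at +21 mm), tip on the -x side. The bail enters from -x, over the tip and below the shank's bend 52 mm over the seat
- hook_tip (a point): centre of the rounded end of the hook's upturned tip, 27 mm to the -x side of the seat and 18.5 mm above it; the bar of the tip is 4.5 mm in radius
There are look-alikes about, which are no part of the job. Leave any purple look-alike of the bud_casting alone.

How it is judged:
By the outcome, as a careful person would: the job done as asked, in the order asked, and still so for the second after the job is handed in, with the robot touching nothing.
It also fails if it takes over 72 s, if anything falls off the work surface, if the arm or the gripper's body presses on something with over 40 N, if the wrist force passes 120 N, or if a joint passes its speed limit or range.

## Working session

There is one attempt and no reset: what is moved stays moved. The work goes in short steps, Python scripts to look and compute and a tool call to move; the robot and the scene stay as the last step left them, time stands still between calls to the robot, and variables do not carry over. Pictures are saved under pics/ and viewed, at most 10 in all, crops included, and the job is handed in when it is done.

Besides the shell and the picture viewer there is one more tool, called after ">>>" as name(argument=value, ...) on one line, values as JSON. step_arm: Moves the arm, as the interface text tells. Its arguments: {"type":"object","properties":{"plan":{"type":"array","items":{"type":"number"}},"hand":{"type":"number"},"newtons":{"type":"number"}},"required":["plan"]}

```bash
mkdir -p pics; cat > h.py <<'E'
import numpy as np, cv2
from scipy.spatial.transform import Rotation as R
from workcell import sensors, viewer, env
def rot(a):
    a=np.array(a,float)
    if a.shape==(3,3): return a
    if a.size==4: return R.from_quat(a).as_matrix()
    return R.from_euler('xyz',a,degrees=True).as_matrix()
def ray(p,uv):
    x=np.array([(uv[0]-p['cx'])/p['fx'],(uv[1]-p['cy'])/p['fy']]); s=x.copy()
    for _ in range(30): s=x/(1+p['k1']*(s@s))
    return np.array(p['position'],float), rot(p['attitude'])@np.array([s[0],s[1],1])
def atz(p,uv,z):
    o,d=ray(p,uv); return o+d*(z-o[2])/d[2]
def tri(rs):
    A=np.zeros((3,3));b=np.zeros(3)
    for o,d in rs:
        d=d/np.linalg.norm(d);M=np.eye(3)-np.outer(d,d);A+=M;b+=M@o
    x=np.linalg.solve(A,b); return x,[np.linalg.norm(np.cross(x-o,d/np.linalg.norm(d))) for o,d in rs]
def proj(p,X):
    c=rot(p['attitude']).T@(np.array(X,float)-p['position']); s=c[:2]/c[2]; s=s*(1+p['k1']*(s@s))
    return np.array([p['fx']*s[0]+p['cx'],p['fy']*s[1]+p['cy']])
E
cat > a.py <<'E'
from h import *
np.set_printoptions(precision=1,suppress=True)
P={n:viewer.grab_frame(n) for n in('scene','top')}
for n,p in P.items():
    cv2.imwrite(f'pics/{n}0.png',cv2.cvtColor(p['img'],cv2.COLOR_RGB2BGR))
    print(n,p['position'],p['attitude'],p['fx'],p['k1'])
    for t in ['bud_casting','plinth_casting','paste_tin','basket','stand','bail_hump','bail_left','bail_right','hook_seat','hook_tip']:
        print(' ',t,[(np.round(d['location'],1).tolist(),round(d['score'],2)) for d in viewer.pinpoint(t,p)][:4])
print(sensors.state())
E
python3 a.py
```

```text
scene [ -26.8 -845.3  915. ] [-129.7    0.6  -42.8] 431.6702198698805 -0.03945398380078938
  bud_casting [([316.6, 260.0], 0.71)]
  plinth_casting []
  paste_tin [([360.1, 285.5], 0.65)]
  basket [([329.2, 322.6], 0.69)]
  stand [([330.9, 320.4], 0.72), ([214.1, 208.2], 0.62)]
  bail_hump [([303.1, 305.2], 0.63)]
  bail_left [([293.7, 295.3], 0.96)]
  bail_right [([317.3, 317.4], 0.7)]
  hook_seat [([302.9, 303.3], 0.73), ([231.3, 149.9], 0.59)]
  hook_tip [([212.2, 209.0], 0.75), ([275.8, 281.5], 0.24)]
top [ 259.8 -163.2 1212.8] [-162.     0.5  -94.3] 427.4329747124019 -0.08950126674299064
  bud_casting [([273.8, 214.0], 0.7), ([310.5, 215.4], 0.66)]
  plinth_casting [([302.5, 263.1], 0.95), ([375.1, 272.0], 0.26)]
  paste_tin [([357.2, 203.0], 0.58)]
  basket [([367.9, 252.7], 0.92)]
  stand [([180.1, 252.6], 0.59), ([301.3, 261.4], 0.34)]
  bail_hump [([378.0, 274.9], 0.83)]
  bail_left [([360.8, 269.7], 0.75)]
  bail_right [([392.4, 273.9], 0.74)]
  hook_seat [([211.7, 222.6], 0.39)]
  hook_tip [([211.5, 227.5], 0.58), ([354.6, 202.5], 0.52), ([376.2, 274.4], 0.24)]
{'time_s': 1.1, 'qpos': array([71.8, 18.3, 89.6, -0. , 72. , -1.1]), 'qvel': array([-0.1, -0.1, -0.1,  0.1, -0.1, -0.1]), 'effort': array([  0. , -41.2, -23.2,   0.1,   0. ,  -0. ]), 'ee_pos': array([168.7, 549.7, 228. ]), 'ee_rot': array([180. ,   0. , 162.9]), 'force': array([0.6, 1. , 0.3]), 'torque': array([ 0., -0.,  0.]), 'gripper_force': 0.0, 'gripper_width': 91.62742347606753}
```

View pics/scene0.png

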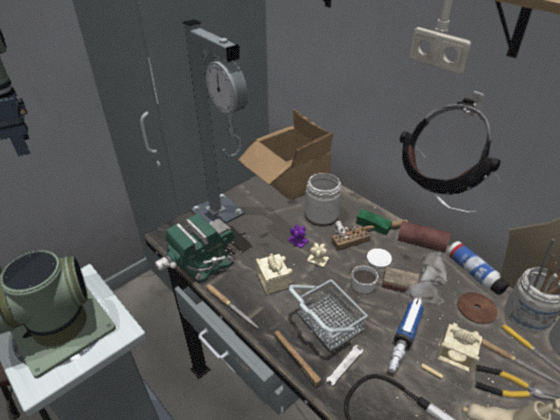

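View pics/top0.png

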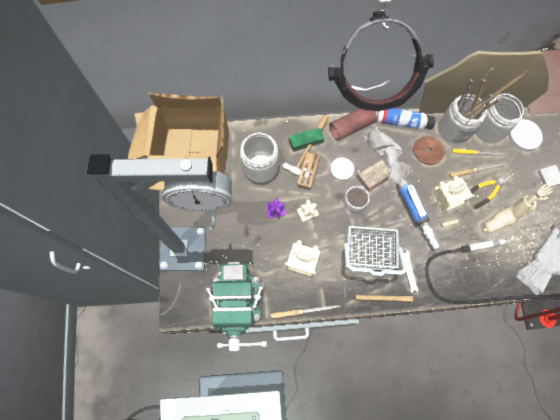

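Candidates for the bud: the purple one at scene (298,236) / top (275,208), which is the look-alike, and the brass one at scene (318,255) / top (309,212), which I choose. The plinth is at scene (272,272), the tin at (364,279), the basket at (330,315), and the balance hook at (234,145). I'll check with a close crop and numbers.

```bash
cat > b.py <<'E'
from h import *
np.set_printoptions(precision=1,suppress=True)
s=viewer.grab_frame('scene');t=viewer.grab_frame('top')
def m(a,b): print(a,b,*tri([ray(s,a),ray(t,b)]))
print('bud',atz(t,(310.5,215.4),0),atz(s,(316.6,262),0)); m((316.6,260),(310.5,215.4))
print('plinth',atz(t,(302.5,263),0)); print('tin',atz(s,(360,285.5),0),atz(t,(357.2,203),0))
print('basket');m((329.2,322.6),(367.9,252.7)); print(atz(t,(367.9,252.7),0))
print('hump');m((303.1,305.2),(378,274.9));m((293.7,295.3),(360.8,269.7));m((317.3,317.4),(392.4,273.9))
print('stand',atz(s,(214.1,208.2),0),atz(t,(180.1,252.6),0))
print('seat');m((231.3,149.9),(211.7,222.6));m((231.3,149.9),(211.5,227.5))
c=lambda p,x,y,w,h,k:cv2.resize(cv2.cvtColor(p['img'],cv2.COLOR_RGB2BGR)[y:y+h,x:x+w],None,fx=k,fy=k,interpolation=cv2.INTER_CUBIC)
A=np.vstack([np.hstack([c(s,270,220,80,60,5),c(t,260,190,80,60,5)]),np.hstack([c(s,200,110,80,60,5),c(t,170,180,80,60,5)])])
cv2.imwrite('pics/c1.png',A)
B=np.hstack([c(s,270,265,120,90,3),c(t,330,215,100,90,4)[:270]]) 
cv2.imwrite('pics/c2.png',np.hstack([c(s,275,265,100,100,4),c(t,330,215,100,100,4)]))
E
python3 b.py
```

```text
bud [ 632.9 -292.9    0. ] [ 633.1 -287.5    0. ]
(316.6, 260) (310.5, 215.4) [ 628.2 -291.3   14.9] [np.float64(0.1346897240550186), np.float64(0.13468972405497662)]
plinth [ 491.9 -255.4    0. ]
tin [ 655.1 -428.9    0. ] [ 660.7 -437.2    0. ]
basket
(329.2, 322.6) (367.9, 252.7) [ 508.  -449.2   -6.5] [np.float64(0.13274802565274638), np.float64(0.13274802565266908)]
[ 506.8 -447.8    0. ]
hump
(303.1, 305.2) (378, 274.9) [ 421.2 -435.6  128.7] [np.float64(0.3966800774914001), np.float64(0.39668007749152034)]
(293.7, 295.3) (360.8, 269.7) [ 437.3 -394.4  114.7] [np.float64(3.2593531305179497), np.float64(3.259353130517934)]
(317.3, 317.4) (392.4, 273.9) [ 423.1 -476.1  121.1] [np.float64(1.8864065635121468), np.float64(1.8864065635119704)]
stand [563.8 113.7   0. ] [549.5  96.7   0. ]
seat
(231.3, 149.9) (211.7, 222.6) [541.8 -41.2 305.3] [np.float64(2.5678649442469523), np.float64(2.5678649442470642)]
(231.3, 149.9) (211.5, 227.5) [534.5 -42.9 307.5] [np.float64(7.6256249248060755), np.float64(7.625624924806126)]
```

View pics/c1.png

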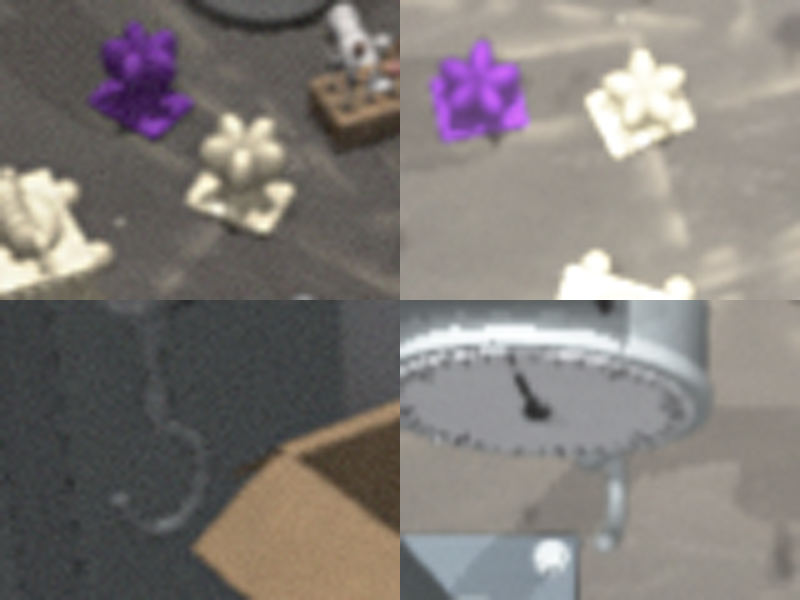

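View pics/c2.png

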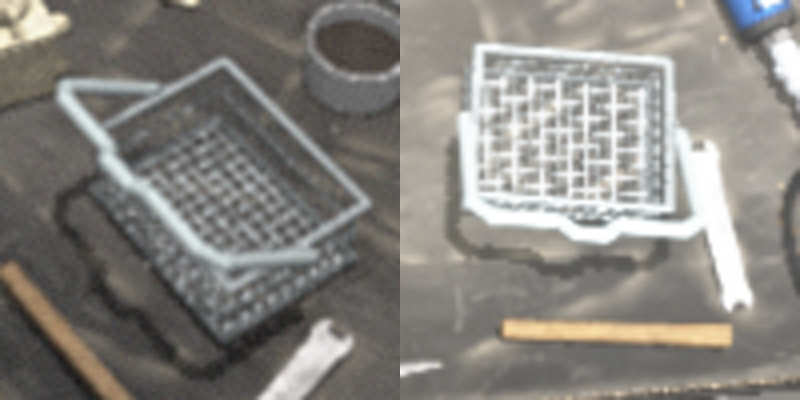

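The brass bud at crop-top (640,105) is the target, with the purple one beside it. The hook opens toward the robot, with its tip at scene (224,150) / top (211,228). The bail leans toward the robot. Next I fit the poses by projection.

```bash
cat > f.py <<'E'
from h import *
from scipy.optimize import least_squares as LS
np.set_printoptions(precision=1,suppress=True)
s=viewer.grab_frame('scene');t=viewer.grab_frame('top')
def W(v,X): c,q=np.cos(v[2]),np.sin(v[2]); return [v[0]+c*X[0]-q*X[1],v[1]+q*X[0]+c*X[1],X[2]]
def fit(name,obs,v0,f=lambda v,X:X):
    r=LS(lambda v:np.concatenate([proj(p,W(v,f(v,X)))-u for p,X,u in obs]),v0,loss='soft_l1',x_scale=[10,10,.1,.1][:len(v0)])
    v=r.x; print(name,v[:2],np.degrees(v[2]),v[3:],'res',[ (proj(p,W(v,f(v,X)))-u).round(1).tolist() for p,X,u in obs]); return v
for yw in(0.35,-1.2):
  for L in((20,26),(26,20)):
    pass
# bud: corners left/near/right as seen; try both assignments
a,b=20,26
fit('budA',[(s,(-a,b,5),(307.6,259)),(s,(-a,-b,5),(323,266.4)),(s,(a,-b,5),(329,257)),(t,(-a,b,5),(304,222)),(t,(a,b,5),(297.4,210)),(t,(-a,-b,5),(319,215))],[632,-290,0])
fit('budB',[(s,(-b,a,5),(307.6,259)),(s,(-b,-a,5),(323,266.4)),(s,(b,-a,5),(329,257)),(t,(-b,a,5),(304,222)),(t,(b,a,5),(297.4,210)),(t,(-b,-a,5),(319,215))],[632,-290,0])
def bl(v,X):
    if len(X)==3: return X
    y,r=X; return (-r*np.sin(v[3]),y,56+r*np.cos(v[3]))
fit('basket',[(s,(55,70,60),(330.5,280)),(s,(55,-70,60),(367.5,316.3)),(t,(55,70,60),(349.5,226.7)),(t,(55,-70,60),(397.5,230)),
 (s,(0,105),(303.1,305.2)),(t,(0,105),(378,274.9)),(s,(41,95),(293.7,295.3)),(t,(41,95),(360.8,269.7)),(s,(-41,95),(317.3,317.4)),(t,(-41,95),(392.4,273.9)),(s,(0,0,0),(329.2,322.6)),(t,(0,0,0),(367.9,252.7))],[507,-449,-.1,.85],bl)
H=293.5
v=fit('stand',[(s,(0,0,0),(214.1,208.2)),(t,(0,0,0),(180.1,252.6)),(s,(-27,-140,H+18.5),(224,150)),(t,(-27,-140,H+18.5),(211,228)),(s,(0,-140,H-9.5),(232,155.4)),(s,(25.5,-140,H+20),(241,142)),(s,(0,-140,H+52),(231.5,130)),
 (t,(15,-175,586),(216,159)),(t,(-15,-175,586),(217,176)),(t,(15,15,600),(90,157)),(t,(-15,15,600),(90,174))],[550,105,-.1])
print('seat',W(v,(0,-140,H)),'tip',W(v,(-27,-140,H+18.5)))
for z in(0,80,120): print('vise z',z,[atz(t,u,z)[:2] for u in((212,264),(262,330),(237,262))],[atz(s,u,z)[:2] for u in((168,232),(215,215),(235,262))])
E
python3 f.py
```

```text
budA [ 641.2 -285.8] 19.733152135051863 [] res [[-0.5, 1.6], [0.8, 0.3], [0.2, 0.5], [-1.1, -0.3], [-0.2, -0.0], [-0.2, -0.2]]
budB [ 644.5 -284.9] 21.072847052377472 [] res [[1.3, 3.1], [-1.1, 0.2], [-0.6, -2.4], [1.5, -0.3], [0.2, -3.3], [-1.5, 1.1]]
basket [ 505.8 -449.4] -9.964542496213745 [0.9] res [[0.0, -1.0], [-0.5, 0.1], [-0.8, 0.3], [0.7, 1.5], [0.5, 1.4], [-1.0, -0.7], [2.4, -0.4], [0.0, 0.4], [-0.2, 1.8], [-0.2, -0.9], [-0.3, -1.0], [0.6, 0.3]]
stand [557.6  97.1] -3.6614580952207905 [] res [[1.5, 3.2], [-0.1, -2.7], [0.0, 0.8], [0.9, 1.4], [1.3, 0.8], [-0.6, 1.5], [0.1, 6.2], [-6.1, -0.6], [-7.8, -0.5], [1.6, 0.2], [-0.8, 0.4]]
seat [np.float64(548.6144904510084), np.float64(-42.648588585204195), 293.5] tip [np.float64(521.6696027893174), np.float64(-40.92434124248993), 312.0]
vise z 0 [array([509. ,   4.7]), array([ 313.8, -126.4]), array([509.4, -67.7])] [array([388.8, 119.1]), array([545.1,  83.5]), array([ 461.9, -125.5])]
vise z 80 [array([492.5,  -6.4]), array([ 310.2, -128.9]), array([492.9, -74. ])] [array([352.5,  34.8]), array([495.1,   2.3]), array([ 419.1, -188.5])]
vise z 120 [array([484.3, -12. ]), array([ 308.4, -130.1]), array([484.7, -77.1])] [array([334.3,  -7.4]), array([470.1, -38.3]), array([ 397.8, -219.9])]
```

```bash
cat > p.py <<'E'
from h import *
import sys
np.set_printoptions(precision=2,suppress=True)
def axes(z,y):  # tool rotation from approach dir z and closing dir y
    z=np.array(z,float)/np.linalg.norm(z); y=np.array(y,float); y-=z*(y@z); y/=np.linalg.norm(y)
    return np.column_stack([np.cross(y,z),y,z])
def down(yaw): return rot([180,0,yaw])
def plan(wps,mm=40,deg=6.8):
    st=sensors.state(); p=np.array(st['ee_pos']); M=rot(st['ee_rot']); print('at',p,st['ee_rot'],'q',st['qpos'],'t',st['time_s'],'F',st['force'])
    for tp,TM in wps:
        if TM is None: TM=M
        v=R.from_matrix(M.T@TM).as_rotvec(); a=np.degrees(np.linalg.norm(v))
        if a>.3:
            n=int(np.ceil(a/deg)); print('turn n',n,(v/n).round(4)); M=TM
        if tp is not None:
            d=M.T@(np.array(tp)-p); n=max(1,int(np.ceil(np.linalg.norm(d)/mm))); print('move n',n,(d/n/10).round(3),'->',tp); p=np.array(tp,float)
E
python3 - <<'E'
from p import *
plan([((168.7,549.7,300),down(110)),((380,180,300),None),((410,-200,300),None),((638,-287,200),None)])
E
```

```text
at [168.73 549.71 227.98] [179.99   0.   162.94] q [71.79 18.31 89.64 -0.   72.04 -1.15] t 1.3 F [0.15 0.38 0.71]
turn n 8 [ 0.   -0.    0.12]
move n 2 [-0.  -0.  -3.6] -> (168.7, 549.7, 300)
move n 11 [-3.81  0.66  0.  ] -> (380, 180, 300)
move n 10 [-3.67 -1.02 -0.  ] -> (410, -200, 300)
move n 7 [-2.28  2.64  1.43] -> (638, -287, 200)
```

>>> step_arm(plan=[0, 0, -0.9, 0, 0, 0.1155, 0, 0, -0.9, 0, 0, 0.1155, 0, 0, -0.9, 0, 0, 0.1155, 0, 0, -0.9, 0, 0, 0.1155, 0, 0, -0.9, 0, 0, 0.1155], hand=9.0)

```text
time_s: 1.72
ee_pos: [168.7, 549.7, 273.4]
ee_rot: [180.0, -0.0, 129.5]
force: [0.5, 0.0, 0.3]
gripper_width: 89.9
gripper_force: 0.0
```

>>> step_arm(plan=[0, 0, -0.9, 0, 0, 0.1155, 0, 0, -0.9, 0, 0, 0.1155, 0, 0, -0.9, 0, 0, 0.1155, -3.8, 0.66, 0, 0, 0, 0, -3.8, 0.66, 0, 0, 0, 0])

```text
time_s: 2.13
ee_pos: [207.1, 483.2, 299.9]
ee_rot: [180.0, -0.0, 110.2]
force: [1.1, -0.7, 0.5]
gripper_width: 90.1
gripper_force: 0.0
```

>>> step_arm(plan=[-3.8, 0.66, 0, 0, 0, 0, -3.8, 0.66, 0, 0, 0, 0, -3.8, 0.66, 0, 0, 0, 0, -3.8, 0.66, 0, 0, 0, 0, -3.8, 0.66, 0, 0, 0, 0])

```text
time_s: 2.55
ee_pos: [303.5, 313.8, 300.1]
ee_rot: [180.0, -0.0, 110.0]
force: [0.7, 0.1, 0.3]
gripper_width: 90.0
gripper_force: 0.0
```

>>> step_arm(plan=[-3.8, 0.66, 0, 0, 0, 0, -3.8, 0.66, 0, 0, 0, 0, -3.8, 0.66, 0, 0, 0, 0, -3.8, 0.66, 0, 0, 0, 0, 0, 0, 0, 0, 0, 0])

```text
time_s: 2.97
ee_pos: [382.4, 176.6, 300.2]
ee_rot: [179.9, 0.2, 109.6]
force: [-0.6, 0.6, 0.1]
gripper_width: 89.9
gripper_force: 0.0
```

>>> step_arm(plan=[-3.67, -1.02, 0, 0, 0, 0, -3.67, -1.02, 0, 0, 0, 0, -3.67, -1.02, 0, 0, 0, 0, -3.67, -1.02, 0, 0, 0, 0, -3.67, -1.02, 0, 0, 0, 0])

```text
time_s: 3.38
ee_pos: [394.4, -9.4, 300.2]
ee_rot: [179.9, 0.0, 110.0]
force: [-0.2, 0.5, -0.1]
gripper_width: 90.0
gripper_force: 0.0
```

>>> step_arm(plan=[-3.67, -1.02, 0, 0, 0, 0, -3.67, -1.02, 0, 0, 0, 0, -3.67, -1.02, 0, 0, 0, 0, -3.67, -1.02, 0, 0, 0, 0, -3.67, -1.02, 0, 0, 0, 0])

```text
time_s: 3.8
ee_pos: [409.4, -199.6, 300.2]
ee_rot: [180.0, 0.0, 110.0]
force: [1.8, 0.2, 0.1]
gripper_width: 90.2
gripper_force: 0.0
```

>>> step_arm(plan=[-2.28, 2.64, 1.43, 0, 0, 0, -2.28, 2.64, 1.43, 0, 0, 0, -2.28, 2.64, 1.43, 0, 0, 0, -2.28, 2.64, 1.43, 0, 0, 0, -2.28, 2.64, 1.43, 0, 0, 0])

```text
time_s: 4.22
ee_pos: [574.2, -260.2, 227.5]
ee_rot: [180.0, -0.0, 110.0]
force: [0.4, 0.0, 0.6]
gripper_width: 90.2
gripper_force: 0.0
```

>>> step_arm(plan=[-2.28, 2.64, 1.43, 0, 0, 0, -2.28, 2.64, 1.43, 0, 0, 0, 0, 0, 0, 0, 0, 0, 0, 0, 0, 0, 0, 0])

```text
time_s: 4.55
ee_pos: [638.3, -284.3, 196.6]
ee_rot: [-179.8, -0.2, 110.0]
force: [0.1, 0.9, 0.2]
gripper_width: 90.1
gripper_force: 0.0
```

```bash
cat > look.py <<'E'
from h import *
import sys
# usage: look.py out name x y w h k ...
a=sys.argv; out=[];P={}
for i in range(2,len(a),6):
    n=a[i];x,y,w,h,k=map(int,a[i+1:i+6])
    if n not in P: P[n]=cv2.cvtColor(viewer.grab_frame(n)['img'],cv2.COLOR_RGB2BGR)
    out.append(cv2.resize(P[n][y:y+h,x:x+w],None,fx=k,fy=k,interpolation=cv2.INTER_CUBIC))
cv2.imwrite(a[1],np.hstack(out)); st=sensors.state(); print(st['ee_pos'],st['ee_rot'],st['qpos'],st['time_s'])
E
python3 look.py pics/d1.png scene 250 180 130 150 3 top 250 150 130 150 3
```

```text
[ 637.39061678 -284.2213337   200.12492175] [-1.79982817e+02 -2.65293299e-02  1.10012766e+02] [-2.49799830e+01  3.05070309e+01  7.39328041e+01  6.82751488e-03
  7.55910735e+01 -4.49944541e+01] 4.65
```

View pics/d1.png

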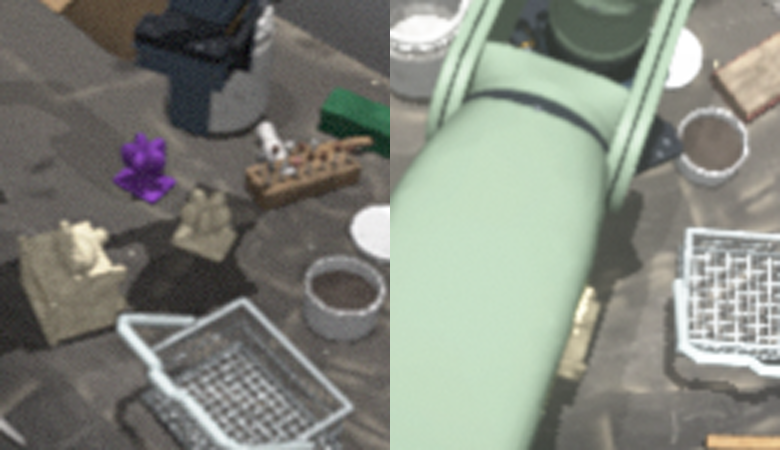

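The bud stands at scene (318,253), in the gripper's shadow. The brown tray corner is at (336,248), so I'll narrow the opening to 72 mm before descending.

>>> step_arm(plan=[-0.2, 0.1, 0, 0, 0, 0, 0, 0, 3, 0, 0, 0, 0, 0, 3, 0, 0, 0, 0, 0, 3, 0, 0, 0, 0, 0, 3, 0, 0, 0], hand=7.2)

```text
time_s: 5.07
ee_pos: [639.1, -286.3, 81.3]
ee_rot: [179.8, 0.1, 110.0]
force: [-0.4, -0.2, -0.6]
gripper_width: 71.9
gripper_force: 0.0
```

>>> step_arm(plan=[0, 0, 1.6, 0, 0, 0, 0, 0, 1.6, 0, 0, 0, 0, 0, 1.5, 0, 0, 0, 0, 0, 0, 0, 0, 0, 0, 0, 0, 0, 0, 0])

```text
time_s: 5.48
ee_pos: [639.0, -286.2, 34.0]
ee_rot: [180.0, 0.0, 110.0]
force: [0.4, 0.3, 0.0]
gripper_width: 72.2
gripper_force: 0.0
```

>>> step_arm(plan=[0, 0, 0, 0, 0, 0, 0, 0, 0, 0, 0, 0, 0, 0, 0, 0, 0, 0, 0, 0, 0, 0, 0, 0, 0, 0, 0, 0, 0, 0], hand=2.0, newtons=25)

```text
time_s: 5.9
ee_pos: [640.2, -286.5, 34.0]
ee_rot: [179.9, 0.1, 110.0]
force: [-0.7, 1.3, 3.2]
gripper_width: 45.1
gripper_force: 25.0
```

>>> step_arm(plan=[0, 0, 0, 0, 0, 0, 0, 0, 0, 0, 0, 0, 0, 0, 0, 0, 0, 0])

```text
time_s: 6.15
ee_pos: [640.2, -286.5, 33.9]
ee_rot: [179.9, 0.1, 110.0]
force: [1.2, 1.5, 6.1]
gripper_width: 45.3
gripper_force: 25.0
```

>>> step_arm(plan=[0, 0, -2, 0, 0, 0, 0, 0, -4, 0, 0, 0, 0, 0, -4, 0, 0, 0, 0, 0, -4, 0, 0, 0, 0, 0, 0, 0, 0, -0.1164])

```text
time_s: 6.57
ee_pos: [642.9, -288.1, 182.0]
ee_rot: [179.5, 0.7, 116.8]
force: [1.6, -0.8, -0.2]
gripper_width: 45.5
gripper_force: 25.0
```

>>> step_arm(plan=[0, 0, 0, 0, 0, -0.1164, 0, 0, 0, 0, 0, -0.1164, 0, 0, 0, 0, 0, -0.1164, 0, 0, 0, 0, 0, -0.1164, 0, 0, 0, 0, 0, -0.1164])

```text
time_s: 6.98
ee_pos: [638.6, -286.1, 171.4]
ee_rot: [-180.0, -0.2, 150.3]
force: [0.5, 1.3, -2.7]
gripper_width: 44.9
gripper_force: 25.0
```

>>> step_arm(plan=[0, 0, 0, 0, 0, -0.1164, 0, 0, 0, 0, 0, -0.1164, 0, 0, 0, 0, 0, -0.1164, 0, 0, 0, 0, 0, 0])

```text
time_s: 7.32
ee_pos: [638.7, -286.2, 171.5]
ee_rot: [180.0, -0.2, 170.1]
force: [0.6, -0.1, -2.5]
gripper_width: 45.2
gripper_force: 25.0
```

```bash
python3 - <<'E'
from p import *
plan([((510,-450,174),None),((510,-450,39),None)])
E
```

```text
at [ 638.67 -286.18  171.45] [179.97  -0.16 170.13] q [ -25.07   31.7    75.98   -0.01   72.48 -105.2 ] t 7.3167 F [ 0.62 -0.12 -2.5 ]
move n 6 [ 1.65 -3.06 -0.04] -> (510, -450, 174)
move n 4 [-0.01 -0.    3.38] -> (510, -450, 39)
```

>>> step_arm(plan=[1.65, -3.06, 0, 0, 0, 0, 1.65, -3.06, 0, 0, 0, 0, 1.65, -3.06, 0, 0, 0, 0, 1.65, -3.06, 0, 0, 0, 0, 1.65, -3.06, 0, 0, 0, 0])

```text
time_s: 7.73
ee_pos: [530.1, -423.5, 172.0]
ee_rot: [180.0, -0.1, 169.8]
force: [0.8, -0.3, -2.4]
gripper_width: 45.3
gripper_force: 25.0
```

>>> step_arm(plan=[1.65, -3.06, 0, 0, 0, 0, 0, 0, 0, 0, 0, 0, 0, 0, 0, 0, 0, 0])

```text
time_s: 7.98
ee_pos: [508.3, -451.3, 172.0]
ee_rot: [179.9, -0.1, 169.7]
force: [0.2, -0.2, -1.6]
gripper_width: 45.1
gripper_force: 25.0
```

```bash
python3 look.py pics/d2.png scene 260 220 130 150 3 top 310 180 130 150 3
```

```text
[ 510.06545926 -449.51915486  172.21636276] [ 1.79929028e+02 -4.21834584e-02  1.69910963e+02] [-4.23765511e+01  2.98144317e+01  7.92304653e+01  3.96170990e-02
  7.10286792e+01 -1.22300392e+02] 8.0833
```

View pics/d2.png

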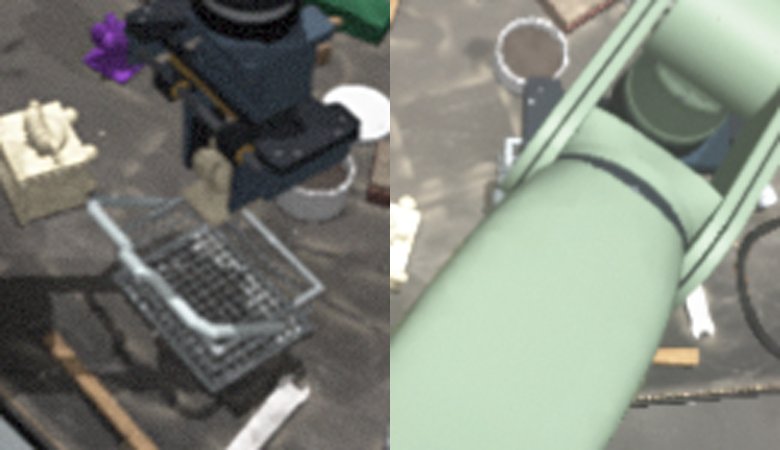

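The bud is upright in the jaws at scene (331,280), over the far part of the basket as seen obliquely. Now I lower it.

>>> step_arm(plan=[0, 0, 3, 0, 0, 0, 0, 0, 3, 0, 0, 0, 0, 0, 3, 0, 0, 0, 0, 0, 3, 0, 0, 0, 0, 0, 0.5, 0, 0, 0])

```text
time_s: 8.5
ee_pos: [508.2, -445.9, 41.9]
ee_rot: [179.6, -0.5, 170.1]
force: [-0.7, 1.3, -2.3]
gripper_width: 45.2
gripper_force: 25.0
```

>>> step_arm(plan=[0, 0, 0.2, 0, 0, 0, 0, 0, 0.2, 0, 0, 0, 0, 0, 0, 0, 0, 0, 0, 0, 0, 0, 0, 0])

```text
time_s: 8.83
ee_pos: [511.3, -450.7, 46.0]
ee_rot: [-179.9, 0.2, 170.0]
force: [0.6, 0.7, -1.8]
gripper_width: 45.5
gripper_force: 25.0
```

>>> step_arm(plan=[0, 0, 0.3, 0, 0, 0, 0, 0, 0.2, 0, 0, 0, 0, 0, 0.1, 0, 0, 0, 0, 0, 0, 0, 0, 0, 0, 0, 0, 0, 0, 0])

```text
time_s: 9.25
ee_pos: [510.1, -450.1, 38.1]
ee_rot: [-180.0, 0.0, 170.0]
force: [-0.3, 0.3, 0.2]
gripper_width: 44.9
gripper_force: 25.0
```

>>> step_arm(plan=[0, 0, 0.1, 0, 0, 0, 0, 0, 0, 0, 0, 0, 0, 0, 0, 0, 0, 0])

```text
time_s: 9.5
ee_pos: [510.2, -450.2, 37.9]
ee_rot: [-180.0, 0.0, 170.0]
force: [-1.6, 1.2, 5.9]
gripper_width: 44.9
gripper_force: 25.0
```

>>> step_arm(plan=[0, 0, 0, 0, 0, 0, 0, 0, 0, 0, 0, 0, 0, 0, 0, 0, 0, 0, 0, 0, 0, 0, 0, 0], hand=6.3)

```text
time_s: 9.83
ee_pos: [510.1, -450.0, 36.5]
ee_rot: [180.0, -0.0, 170.0]
force: [0.7, -0.2, -0.6]
gripper_width: 62.9
gripper_force: 0.0
```

>>> step_arm(plan=[0, 0, -1, 0, 0, 0, 0, 0, -3, 0, 0, 0, 0, 0, -4, 0, 0, 0, 0, 0, -4, 0, 0, 0, 0, 0, -4, 0, 0, 0])

```text
time_s: 10.25
ee_pos: [509.8, -449.8, 199.0]
ee_rot: [180.0, -0.0, 170.0]
force: [0.1, -1.2, 0.8]
gripper_width: 63.2
gripper_force: 0.0
```

>>> step_arm(plan=[0, 0, -4, 0, 0, 0, 0, 0, 0, 0, 0, 0, 0, 0, 0, 0, 0, 0])

```text
time_s: 10.5
ee_pos: [511.1, -450.9, 241.1]
ee_rot: [-179.8, 0.4, 170.0]
force: [1.3, 0.0, -1.0]
gripper_width: 63.0
gripper_force: 0.0
```

```bash
python3 - <<'E'
from p import *
from h import *
b=np.radians(-9.96); bx=np.array([np.cos(b),np.sin(b),0]); by=np.array([-np.sin(b),np.cos(b),0])
bk=np.array([505.8,-449.4,0]); print('bud-basket', )
l=0.9
for s in(41,-41):
    bar=bk+bx*(-95*np.sin(l))+by*s+np.array([0,0,56+95*np.cos(l)]); print('bar',s,bar)
    for el in (-25,-10):
        e=np.radians(el); z=bx*np.cos(e)+np.array([0,0,np.sin(e)]); y=np.array([0,0,1.]); 
        M=axes(z,y); M2=axes(z,-y)
        for K in(M,M2): print(el,'tcp',bar+5*z,'pre',bar+5*z-120*z, R.from_matrix(K).as_euler('xyz',degrees=True))
p=viewer.grab_frame('scene'); cv2.imwrite('pics/e0.png',cv2.resize(cv2.cvtColor(p['img'],cv2.COLOR_RGB2BGR)[240:360,260:400],None,fx=4,fy=4,interpolation=cv2.INTER_CUBIC))
for t in('bail_hump','bail_left','bail_right','bud_casting'): print(t,[(np.round(d['location'],1).tolist(),round(d['score'],2)) for d in viewer.pinpoint(t,p)][:2])
plan([])
E
```

```text
bud-basket
bar 41 [ 439.6  -396.15  115.05]
-25 tcp [ 444.06 -396.93  112.94] pre [ 336.94 -378.12  163.65] [115.     0.    80.04]
-25 tcp [ 444.06 -396.93  112.94] pre [ 336.94 -378.12  163.65] [-115.      0.    -99.96]
-10 tcp [ 444.45 -397.    114.18] pre [ 328.05 -376.56  135.02] [100.     0.    80.04]
-10 tcp [ 444.45 -397.    114.18] pre [ 328.05 -376.56  135.02] [-100.     -0.    -99.96]
bar -41 [ 425.41 -476.91  115.05]
-25 tcp [ 429.88 -477.69  112.94] pre [ 322.76 -458.88  163.65] [115.     0.    80.04]
-25 tcp [ 429.88 -477.69  112.94] pre [ 322.76 -458.88  163.65] [-115.      0.    -99.96]
-10 tcp [ 430.26 -477.76  114.18] pre [ 313.87 -457.32  135.02] [100.     0.    80.04]
-10 tcp [ 430.26 -477.76  114.18] pre [ 313.87 -457.32  135.02] [-100.     -0.    -99.96]
bail_hump [([301.8, 306.1], 0.83)]
bail_left [([297.0, 295.7], 0.84), ([361.7, 284.8], 0.22)]
bail_right [([315.5, 316.8], 0.56)]
bud_casting [([212.7, 210.4], 0.74), ([329.8, 321.8], 0.6)]
at [ 509.49 -449.46  234.79] [179.88  -0.18 170.02] q [ -42.39   27.88   73.5     0.01   78.84 -122.41] t 10.75 F [-0.37 -0.18 -0.39]
```

View pics/e0.png

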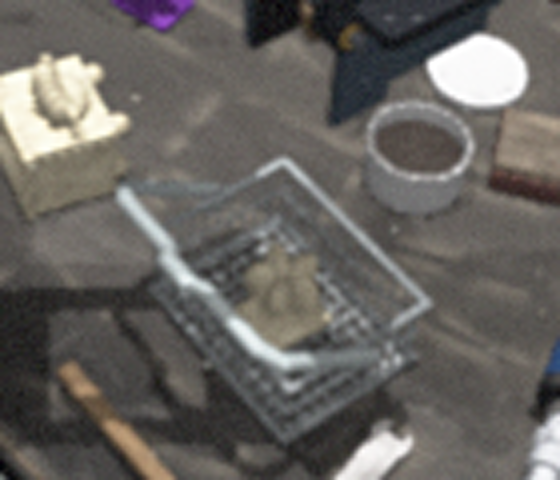

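The bud stands upright in the basket at scene (330,313). Next I fit a simple arm model so I can choose a reachable wrist posture for the bail grip.

```bash
python3 - <<'E'
import numpy as np
from scipy.optimize import least_squares as LS
D=[(18.312,89.639,168.717,549.706,227.976),(30.507,73.9328,637.39,-284.22,200.125),(31.7,75.98,638.67,-286.18,171.45),(29.8144,79.2305,510.065,-449.519,172.216),(27.88,73.5,509.49,-449.46,234.79)]
D=np.array(D);r=np.hypot(D[:,2],D[:,3]);z=D[:,4];a=np.radians(D[:,0]);b=np.radians(D[:,0]+D[:,1])
f=lambda v:np.r_[v[3]+v[0]*np.sin(a)+v[1]*np.sin(b)-r, v[2]+v[0]*np.cos(a)+v[1]*np.cos(b)-z]
for r0 in (None,):
    o=LS(f,[400,400,100,0]);print(o.x,f(o.x).round(1),np.linalg.cond(o.jac))
E
```

```text
[ 591.55075219  415.9372587  -205.6221215    -6.28040655] [ 0.3 -1.1  1.   1.1 -1.3 -0.2  0.2 -0.1 -0.3  0.4] 42.810950780034325
```

>>> step_arm(plan=[0, 0, 0, 0, 0, 0.12, 0, 0, 0, 0, 0, 0.12, 0, 0, 0, 0, 0, 0.12, 0, 0, 0, 0, 0, 0.12, 0, 0, 0, 0, 0, 0.12])

```text
time_s: 11.17
ee_pos: [509.7, -449.7, 235.1]
ee_rot: [-180.0, -0.2, 135.3]
force: [0.3, 0.2, 0.9]
gripper_width: 63.1
gripper_force: 0.0
```

>>> step_arm(plan=[0, 0, 0, 0, 0, 0.12, 0, 0, 0, 0, 0, 0.12, 0, 0, 0, 0, 0, 0.12, 0, 0, 0, 0, 0, 0.12, 0, 0, 0, 0, 0, 0.12])

```text
time_s: 11.58
ee_pos: [509.7, -449.7, 235.1]
ee_rot: [-179.9, -0.1, 100.9]
force: [-0.5, -0.9, -0.1]
gripper_width: 62.9
gripper_force: 0.0
```

```bash
python3 - <<'E'
from p import *
# retreat pre-pose: tool down-left tilt, towards the robot, high
plan([((330,-430,300),None)])
E
```

```text
at [ 509.71 -449.68  235.09] [-179.9    -0.14  100.93] q [-42.39  27.88  73.46   0.    78.84 -53.32] t 11.5833 F [-0.54 -0.88 -0.05]
move n 5 [ 1.07 -3.46 -1.29] -> (330, -430, 300)
```

```bash
cat > ik.py <<'E'
from p import *
from scipy.optimize import least_squares as LS
LO=np.array([-177.97,-48.28,12.27,-77.06,2.81,-146.56]);HI=np.array([177.97,115.42,149.76,257.06,150.46,146.56])
E_=lambda a,s:R.from_euler(s,a,degrees=True).as_matrix()
def fk(q,d6=250,s4=1,h0=-205.6):
    M=E_(q[0],'z')@E_(q[1]+q[2],'y')@E_(s4*q[3],'z')@E_(q[4],'y')@E_(q[5],'z')@E_(90,'z')
    a,b=np.radians(q[1]),np.radians(q[1]+q[2]); r=-6.3+591.6*np.sin(a)+415.9*np.sin(b); z=h0+d6+591.6*np.cos(a)+415.9*np.cos(b)
    c=np.radians(q[0]); return np.array([r*np.cos(c),r*np.sin(c),z])+d6*M[:,2],M
def ik(p,M,q0,d6=250,s4=1):
    def f(q):
        x,N=fk(q,d6,s4); return np.r_[(x-p)/10,R.from_matrix(N.T@M).as_rotvec()*20,np.maximum(0,LO-q),np.maximum(0,q-HI)]
    o=LS(f,q0); return o.x,np.abs(o.fun).max()
def grip(yaw,tilt,left,sgn=1):  # bar along y axis of frame at yaw
    b=np.radians(yaw); bx=np.array([np.cos(b),np.sin(b),0]); by=np.array([-np.sin(b),np.cos(b),0]); up=np.array([0,0,1.]); t,l=np.radians(tilt),np.radians(left)
    y=up*np.cos(t)+bx*np.sin(t); z=(bx*np.cos(t)-up*np.sin(t))*np.cos(l)+by*np.sin(l); return axes(z,sgn*y)
E
python3 - <<'E'
from ik import *
np.set_printoptions(precision=1,suppress=True)
q0=np.array([-42.4,27.9,73.5,0,78.8,-53.3])
for d6 in(200,320):
  for left in(0,20,35):
    for tilt in (15,25):
      M=grip(-10,tilt,left); bar=np.array([425.4,-476.9,115]); p=bar+5*M[:,2]
      q1,e1=ik(p-100*M[:,2],M,q0+[-10,-20,10,80,-20,-30],d6); q2,e2=ik(p,M,q1,d6)
      N=grip(-3.7,tilt,left); s=np.array([548.6,-42.6,293.5+35])+E_(-3.7,'z')@[0,-41,-10]
      q3,e3=ik(s+5*N[:,2],N,q2,d6)
      print(d6,left,tilt,q1,q2,q3,np.array([e1,e2,e3]))
E
```

```text
200 0 15 [ -71.3   22.8  123.8  105.9   61.8 -146.6] [ -61.8   28.5  117.5  113.5   56.4 -146.7] [ -12.5    1.5  119.   143.3   17.2 -146.6] [0.1 0.3 0.6]
200 0 25 [ -69.4   19.1  119.9   95.2   51.5 -133.9] [ -60.6   26.3  115.6  105.3   46.6 -139. ] [ -11.     1.   115.4  100.4    6.8 -103.6] [0. 0. 0.]
200 20 15 [ -74.8   29.6  111.2   84.5   76.3 -134.3] [ -64.9   32.6  110.    92.7   70.1 -136. ] [ -20.8    4.2  117.5  108.3   38.7 -118.4] [0. 0. 0.]
200 20 25 [ -73.2   26.7  107.7   75.9   70.5 -121.9] [ -64.    30.6  107.7   83.8   63.6 -124.9] [-20.3   3.6 113.5  87.2  34.9 -95.1] [0. 0. 0.]
200 35 15 [ -74.6   35.4  100.6   74.    88.4 -128.1] [ -65.6   36.3  103.    80.8   81.8 -130. ] [ -25.7    7.8  114.2   96.6   56.5 -111.8] [0. 0. 0.]
200 35 25 [ -73.4   33.2   97.7   67.6   84.8 -116.9] [ -64.9   34.7  101.1   73.8   77.4 -119.5] [-25.2   7.3 110.7  84.3  54.1 -95.5] [0. 0. 0.]
320 0 15 [ -85.1   27.1  128.1   90.7   66.7 -147.2] [ -73.7   31.8  123.7  100.2   62.2 -147.2] [ -20.1   -3.6  136.5  138.6   30.2 -146.7] [2.1 2.2 1.3]
320 0 25 [ -82.2   22.5  128.8   91.4   59.3 -146.6] [ -71.4   28.5  124.3  100.    53.8 -146.8] [ -14.    -5.4  132.6  141.2   15.1 -146.6] [0.3 0.9 0. ]
320 20 15 [ -86.9   37.7  114.1   76.7   81.1 -146.5] [ -76.7   39.5  114.4   85.    75.9 -146.7] [ -34.2    3.5  134.7  111.    54.1 -134.8] [0.  0.3 0. ]
320 20 25 [ -84.6   32.4  111.1   70.7   75.1 -133.2] [ -75.1   35.6  113.    79.7   68.7 -137. ] [ -32.6    0.6  128.6   94.6   45.5 -113.5] [0. 0. 0.]
320 35 15 [ -84.7   44.5   98.8   66.2   92.1 -137.2] [ -76.3   44.7  103.4   73.2   86.  -140.1] [ -40.9   10.5  127.8   94.3   69.7 -128.6] [0. 0. 0.]
320 35 25 [ -83.    40.7   96.4   61.4   88.4 -125.4] [ -75.1   41.6  101.6   67.8   81.2 -128.8] [ -39.6    8.   122.9   84.5   64.7 -111.8] [0. 0. 0.]
```

```bash
python3 - <<'E'
from ik import *
M=grip(-10,18,25); bar=np.array([425.4,-476.9,115]); p=bar+5*M[:,2]
print('z',M[:,2],'pre',p-110*M[:,2])
np.set_printoptions(precision=4,suppress=True)
plan([((340,-440,300),None),((340,-470,260),M)])
for d6 in(200,320): print(ik(np.array([340,-470,260]),M,[-70,27,100,80,75,-120],d6))
E
```

```text
z [ 0.92  0.27 -0.28] pre [ 328.56 -504.88  144.41]
at [ 509.7082 -449.6836  235.0863] [-179.898    -0.1432  100.9258] q [-42.3911  27.8757  73.4615   0.0038  78.8386 -53.3179] t 11.5833 F [-0.5364 -0.8775 -0.0514]
move n 5 [ 0.837 -3.298 -1.29 ] -> (340, -440, 300)
turn n 11 [-0.1164  0.0131  0.0034]
move n 2 [-1.705 -1.822  0.16 ] -> (340, -470, 260)
(array([ -73.4455,   20.5184,  103.4628,   76.6303,   80.643 , -115.0012]), np.float64(1.7053025658242404e-14))
(array([ -85.379 ,   26.8959,  107.774 ,   70.4689,   86.514 , -127.8992]), np.float64(3.1724312066216954e-11))
```

>>> step_arm(plan=[0.84, -3.3, -1.29, 0, 0, 0, 0.84, -3.3, -1.29, 0, 0, 0, 0.84, -3.3, -1.29, 0, 0, 0, 0.84, -3.3, -1.29, 0, 0, 0, 0.84, -3.3, -1.29, 0, 0, 0], hand=5.0)

```text
time_s: 12.0
ee_pos: [338.3, -440.4, 300.4]
ee_rot: [-179.9, -0.2, 101.3]
force: [-0.6, -0.9, -0.4]
gripper_width: 50.0
gripper_force: 0.0
```

>>> step_arm(plan=[0, 0, 0, -0.1164, 0.0131, 0.0034, 0, 0, 0, -0.1164, 0.0131, 0.0034, 0, 0, 0, -0.1164, 0.0131, 0.0034, 0, 0, 0, -0.1164, 0.0131, 0.0034, 0, 0, 0, 0, 0, 0])

```text
time_s: 12.42
ee_pos: [336.6, -441.3, 298.3]
ee_rot: [153.3, -3.4, 100.9]
force: [-0.7, -0.5, -0.9]
gripper_width: 50.0
gripper_force: 0.0
```

```bash
python3 - <<'E'
from ik import *
plan([])
st=sensors.state();q=st['qpos']
for d6 in(100,150,200,250,300): print(d6,fk(q,d6)[0],R.from_matrix(fk(q,d6)[1].T@rot(st['ee_rot'])).magnitude())
M=grip(-10,18,25); plan([(None,M)])
E
```

```text
at [ 336.57 -441.31  298.35] [153.31  -3.43 100.88] q [-69.07  12.5   92.59  27.85  75.11 -86.48] t 12.4167 F [-0.66 -0.45 -0.89]
100 [ 230.   -475.05  274.56] 4.067766222529722e-16
150 [ 251.55 -468.19  279.97] 4.067766222529722e-16
200 [ 273.1  -461.32  285.38] 4.067766222529722e-16
250 [ 294.65 -454.46  290.78] 4.067766222529722e-16
300 [ 316.19 -447.6   296.19] 4.067766222529722e-16
at [ 336.57 -441.31  298.35] [153.31  -3.43 100.88] q [-69.07  12.5   92.59  27.85  75.11 -86.48] t 12.4167 F [-0.66 -0.45 -0.89]
turn n 7 [-0.12  0.01  0.  ]
```

```bash
python3 - <<'E'
from ik import *
np.set_printoptions(precision=1,suppress=True)
q0=[-75,27,105,75,80,-125]
for left,tilt in((25,18),(30,22),(35,20),(45,20)):
      M=grip(-10,tilt,left); bar=np.array([425.4,-476.9,115]); p=bar+5*M[:,2]
      q1,e1=ik(p-100*M[:,2],M,q0,345); q2,e2=ik(p,M,q1,345)
      bu=np.array([505.8,-449.4,156])+E_(-10,'z')@[0,-41,-5];qb,eb=ik(bu+5*M[:,2],M,q2,345); qc,ec=ik(bu+5*M[:,2]+[0,0,180],M,qb,345)
      N=grip(-3.7,tilt,left); s=np.array([548.6,-42.6,293.5+35])+E_(-3.7,'z')@[0,-41,-10]
      q4,e4=ik(s+5*N[:,2]-[90,0,0],N,qc,345);q3,e3=ik(s+5*N[:,2],N,q4,345)
      print(left,tilt,np.array([q1,q2,qb,qc,q4,q3]),np.array([e1,e2,eb,ec,e4,e3]))
E
```

```text
25 18 [[ -88.1   40.2  108.    69.5   83.5 -141.2]
 [ -78.9   41.8  111.    78.1   77.8 -144.4]
 [ -72.3   40.3  105.6   82.    75.7 -136.9]
 [ -72.3   27.6   97.2   77.4   79.5 -115.6]
 [ -53.4   -0.4  140.1   89.9   68.6 -129.8]
 [ -40.4    5.4  133.8   99.9   60.1 -130. ]] [0. 0. 0. 0. 0. 0.]
30 22 [[ -86.4   40.8  101.7   64.2   85.7 -133.1]
 [ -78.    42.1  106.    71.6   79.1 -136.5]
 [ -71.8   41.   100.3   75.1   77.6 -128.9]
 [ -71.8   29.5   91.4   71.8   83.5 -109. ]
 [ -53.8    1.2  135.4   82.3   71.  -122.5]
 [ -41.9    6.7  129.1   90.3   62.8 -121.1]] [0. 0. 0. 0. 0. 0.]
35 20 [[ -85.9   44.4   96.8   62.4   90.7 -132.8]
 [ -77.9   44.8  102.1   69.1   84.1 -136.2]
 [ -72.    43.8   96.4   73.    82.9 -128.7]
 [ -72.    32.5   88.2   71.7   88.9 -109.9]
 [ -55.1    5.1  134.1   80.6   76.5 -126. ]
 [ -43.8   10.1  127.6   88.4   69.2 -123.8]] [0. 0. 0. 0. 0. 0.]
45 20 [[ -83.5   50.    85.7   58.2   99.7 -127.9]
 [ -76.6   49.    93.5   63.1   92.4 -131.6]
 [ -71.2   48.5   87.4   67.5   92.  -124. ]
 [ -71.2   38.    79.6   69.1   98.8 -107. ]
 [ -55.2   11.3  128.8   74.7   84.5 -125.9]
 [ -45.4   15.8  122.    81.6   78.6 -122.3]] [0. 0. 0. 0. 0. 0.]
```

```bash
python3 - <<'E'
from ik import *
M=grip(-10,22,30); bar=np.array([425.4,-476.9,116]); p=bar+5*M[:,2]
np.set_printoptions(precision=4,suppress=True)
print(M)
plan([(p-100*M[:,2]+[0,0,100],M),(p-100*M[:,2],None)])
E
```

```text
[[-0.3062  0.3689  0.8776]
 [ 0.9334 -0.065   0.353 ]
 [ 0.1873  0.9272 -0.3244]]
at [ 336.5721 -441.3149  298.3457] [153.3137  -3.4267 100.8802] q [-69.0729  12.497   92.5868  27.8544  75.1096 -86.4786] t 12.4167 F [-0.6593 -0.4511 -0.8868]
turn n 7 [-0.1072  0.0263  0.0019]
move n 3 [-2.528 -1.375 -0.096] -> [ 342.0289 -510.4322  246.8198]
move n 3 [-0.624 -3.091  1.081] -> [ 342.0289 -510.4322  146.8198]
```

>>> step_arm(plan=[0, 0, 0, -0.107, 0.026, 0.002, 0, 0, 0, -0.107, 0.026, 0.002, 0, 0, 0, -0.107, 0.026, 0.002, 0, 0, 0, -0.107, 0.026, 0.002, 0, 0, 0, -0.107, 0.026, 0.002])

```text
time_s: 12.83
ee_pos: [340.3, -440.9, 301.1]
ee_rot: [122.0, -9.0, 105.9]
force: [-0.3, -0.0, -0.5]
gripper_width: 50.2
gripper_force: 0.0
```

>>> step_arm(plan=[0, 0, 0, -0.107, 0.026, 0.002, 0, 0, 0, -0.107, 0.026, 0.002, -2.5, -1.4, -0.1, 0, 0, 0, -2.5, -1.4, -0.1, 0, 0, 0, -2.5, -1.4, -0.1, 0, 0, 0])

```text
time_s: 13.25
ee_pos: [345.8, -509.8, 247.6]
ee_rot: [109.6, -10.6, 108.5]
force: [-0.2, -0.4, -0.4]
gripper_width: 50.0
gripper_force: 0.0
```

>>> step_arm(plan=[-0.6, -3, 1, 0, 0, 0, -0.6, -3, 1, 0, 0, 0, 0, 0, 0, 0, 0, 0, 0, 0, 0, 0, 0, 0])

```text
time_s: 13.58
ee_pos: [345.0, -509.5, 184.1]
ee_rot: [109.4, -10.7, 108.5]
force: [0.2, -0.5, 0.6]
gripper_width: 50.3
gripper_force: 0.0
```

```bash
python3 - <<'E'
from ik import *
M=grip(-10,22,30); bar=np.array([425.4,-476.9,116]); p=bar+5*M[:,2]
np.set_printoptions(precision=4,suppress=True)
plan([(p-60*M[:,2],M),(p,None)])
E
python3 look.py pics/g1.png scene 230 230 140 140 4
```

```text
at [ 345.014  -509.4519  184.1214] [109.3898 -10.7385 108.5182] q [ -85.2337   37.4939   99.2147   64.4687   87.5667 -127.7468] t 13.5833 F [ 0.1708 -0.527   0.556 ]
turn n 1 [-0.003  -0.0055  0.003 ]
move n 2 [-0.349 -1.781  2.457] -> [ 377.1325 -496.3134  133.843 ]
move n 2 [-0.  0.  3.] -> [ 429.788  -475.1351  114.3779]
[ 345.02174722 -510.09026656  185.90462653] [109.39711802 -10.50583144 108.48515869] [ -85.2505468    37.35281876   99.13878464   64.51358785   87.58454271
 -127.76714871] 13.6333
```

View pics/g1.png

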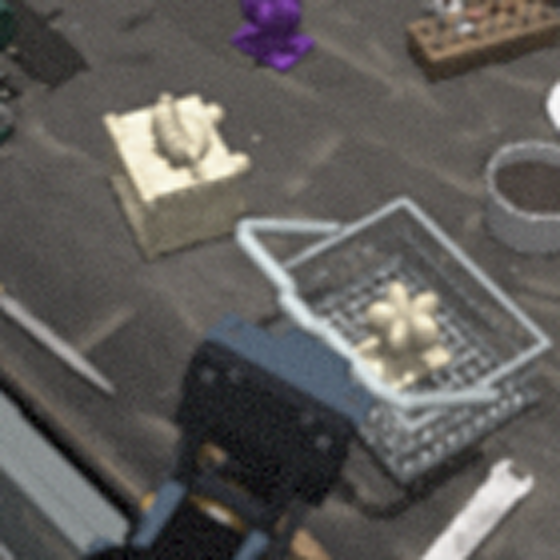

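>>> step_arm(plan=[-0.35, -1.7, 2.4, 0, 0, 0, -0.35, -1.7, 2.4, 0, 0, 0, 0, 0, 2, 0, 0, 0, 0, 0, 2, 0, 0, 0, 0, 0, 2, 0, 0, 0])

```text
time_s: 14.05
ee_pos: [429.8, -477.0, 119.5]
ee_rot: [109.4, -10.2, 108.4]
force: [0.3, -0.3, -0.1]
gripper_width: 50.1
gripper_force: 0.0
```

>>> step_arm(plan=[0, 0, 0, 0, 0, 0, 0, 0, 0, 0, 0, 0, 0, 0, 0, 0, 0, 0])

```text
time_s: 14.3
ee_pos: [428.5, -477.4, 119.1]
ee_rot: [109.4, -10.2, 108.4]
force: [-0.1, 0.7, 0.1]
gripper_width: 50.0
gripper_force: 0.0
```

```bash
python3 - <<'E'
from ik import *
np.set_printoptions(precision=1,suppress=True)
plan([])
st=sensors.state();print('grasp pt',st['ee_pos']-5*rot(st['ee_rot'])[:,2])
s=viewer.grab_frame('scene');t=viewer.grab_frame('top')
L={}
for n in('bail_hump','bail_left','bail_right'):
    for k,p in(('s',s),('t',t)):
        L[n+k]=[(np.round(d['location'],1),round(d['score'],2)) for d in viewer.pinpoint(n,p)][:1]; print(n,k,L[n+k])
    try: print(tri([ray(s,L[n+'s'][0][0]),ray(t,L[n+'t'][0][0])]))
    except Exception as e: pass
a=cv2.resize(cv2.cvtColor(s['img'],cv2.COLOR_RGB2BGR)[270:350,265:365],None,fx=4,fy=4,interpolation=cv2.INTER_CUBIC)
b=cv2.resize(cv2.cvtColor(t['img'],cv2.COLOR_RGB2BGR)[230:310,330:430],None,fx=4,fy=4,interpolation=cv2.INTER_CUBIC)
cv2.imwrite('pics/g2.png',np.hstack([a,b]))
E
```

```text
at [ 428.5 -477.4  119.1] [109.4 -10.2 108.4] q [ -77.1   41.7  103.8   71.7   79.3 -134.5] t 14.3 F [-0.1  0.7  0.1]
grasp pt [ 424.2 -479.2  120.8]
bail_hump s [(array([303. , 307.7]), 0.61)]
bail_hump t [(array([377.6, 271.9]), 0.82)]
(array([ 426.7, -436.2,  117.7]), [np.float64(4.050934688666521), np.float64(4.050934688666396)])
bail_left s [(array([293.7, 297.7]), 0.79)]
bail_left t [(array([363.8, 269.2]), 0.9)]
(array([ 435. , -400.7,  115.4]), [np.float64(6.332911272033308), np.float64(6.3329112720332255)])
bail_right s []
bail_right t [(array([390.3, 270.2]), 0.54)]
```

View pics/g2.png

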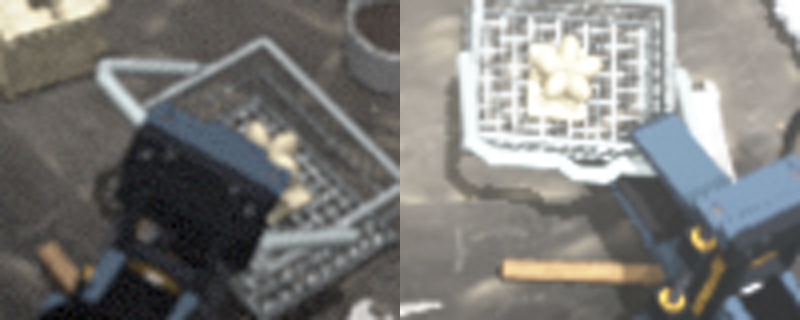

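The fingers straddle the bar right of the hump, with the upper finger at top crop (655,150) and the hump at (600,165). The bar sits slightly toward the palm, so I back off 5 mm and close.

>>> step_arm(plan=[0, 0, -0.5, 0, 0, 0, 0, 0, 0, 0, 0, 0, 0, 0, 0, 0, 0, 0, 0, 0, 0, 0, 0, 0, 0, 0, 0, 0, 0, 0], hand=0, newtons=12)

```text
time_s: 15.12
ee_pos: [424.0, -478.6, 118.8]
ee_rot: [109.4, -10.4, 108.4]
force: [-0.1, -0.1, -0.8]
gripper_width: 19.6
gripper_force: 0.2
```

>>> step_arm(plan=[0, 0, 0, 0, 0, 0, 0, 0, 0, 0, 0, 0, 0, 0, 0, 0, 0, 0])

```text
time_s: 15.37
ee_pos: [424.1, -478.5, 118.8]
ee_rot: [109.4, -10.4, 108.4]
force: [0.8, -0.2, -0.6]
gripper_width: 9.7
gripper_force: 12.0
```

```bash
python3 - <<'E'
from ik import *
np.set_printoptions(precision=1,suppress=True)
plan([])
st=sensors.state();print('grasp pt',st['ee_pos']-5*rot(st['ee_rot'])[:,2],st['gripper_width'],st['torque'])
s=viewer.grab_frame('scene');t=viewer.grab_frame('top')
for n in('bail_hump','bail_left','basket'):
    print(n,[[(np.round(d['location'],1),round(d['score'],2)) for d in viewer.pinpoint(n,p)][:1] for p in(s,t)])
E
```

```text
at [ 424.1 -478.5  118.8] [109.4 -10.4 108.4] q [ -77.6   41.7  103.8   71.3   79.6 -134.4] t 15.3667 F [ 0.8 -0.2 -0.6]
grasp pt [ 419.7 -480.2  120.4] 9.714547376662798 [-0.3  0.6 -0. ]
bail_hump [[(array([301.8, 301.8]), 0.73)], []]
bail_left [[(array([298.3, 296.3]), 0.75)], [(array([360.5, 269. ]), 0.75)]]
basket [[(array([331.2, 317.7]), 0.76)], [(array([368. , 252.2]), 0.58)]]
```

```bash
python3 - <<'E'
from ik import *
M=rot(sensors.state()['ee_rot']); b=np.radians(-10); bx=np.array([np.cos(b),np.sin(b),0]); up=np.array([0,0,1.])
P=lambda l:95*(-np.sin(l)*bx+np.cos(l)*up)
ls=np.linspace(.83,0.0,9)
for i in range(8): print((M.T@(P(ls[i+1])-P(ls[i]))/10).round(2))
print('up',M.T@up)
E
```

```text
[-0.2   0.9   0.34]
[-0.25  0.86  0.41]
[-0.29  0.8   0.49]
[-0.33  0.74  0.56]
[-0.37  0.67  0.62]
[-0.4   0.59  0.68]
[-0.43  0.51  0.73]
[-0.45  0.42  0.77]
up [ 0.18  0.93 -0.33]
```

>>> step_arm(plan=[-0.2, 0.9, 0.34, 0, 0, 0, -0.25, 0.86, 0.41, 0, 0, 0, -0.29, 0.8, 0.49, 0, 0, 0, -0.33, 0.74, 0.56, 0, 0, 0, 0, 0, 0, 0, 0, 0])

```text
time_s: 16.18
ee_pos: [457.3, -484.3, 143.6]
ee_rot: [109.4, -10.2, 108.5]
force: [-1.3, -1.4, 3.3]
gripper_width: 9.9
gripper_force: 12.0
```

>>> step_arm(plan=[-0.37, 0.67, 0.62, 0, 0, 0, -0.4, 0.59, 0.68, 0, 0, 0, -0.43, 0.51, 0.73, 0, 0, 0, -0.45, 0.42, 0.77, 0, 0, 0, 0, 0, 0, 0, 0, 0])

```text
time_s: 16.6
ee_pos: [495.6, -490.4, 152.2]
ee_rot: [109.2, -10.3, 108.5]
force: [-0.9, 1.6, 7.0]
gripper_width: 9.6
gripper_force: 12.0
```

```bash
cat > s.py <<'E'
from ik import *
np.set_printoptions(precision=1,suppress=True)
plan([]); st=sensors.state();print('grasp pt',st['ee_pos']-5*rot(st['ee_rot'])[:,2],st['gripper_width'],st['torque'])
s=viewer.grab_frame('scene');t=viewer.grab_frame('top')
for n in('bail_hump','bail_left','basket','hook_tip','hook_seat','bud_casting'):
    r=[[(np.round(d['location'],1),round(d['score'],2)) for d in viewer.pinpoint(n,p)][:2] for p in(s,t)]; print(n,r, tri([ray(s,r[0][0][0]),ray(t,r[1][0][0])]) if r[0] and r[1] else '')
E
python3 s.py
```

```text
at [ 495.6 -490.4  152.2] [109.2 -10.3 108.5] q [ -71.6   40.9   98.2   74.7   78.2 -127.2] t 16.6 F [-0.9  1.6  7. ]
grasp pt [ 491.2 -492.2  153.8] 9.551798236473829 [ 0.2 -0.5  0.2]
bail_hump [[(array([329.6, 275.4]), 0.79)], [(array([378. , 236.9]), 0.44)]] (array([ 508.5, -438.5,  165.4]), [np.float64(3.4826797715183866), np.float64(3.482679771518354)])
bail_left [[(array([322. , 269.6]), 0.74)], []] 
basket [[], [(array([368.6, 250.4]), 0.75), (array([381.6, 239.8]), 0.59)]] 
hook_tip [[(array([226.6, 149.6]), 0.61)], [(array([209.6, 226. ]), 0.6)]] (array([532. , -36.1, 308.7]), [np.float64(1.1968812504426285), np.float64(1.1968812504427429)])
hook_seat [[(array([321.4, 272.5]), 0.62), (array([230. , 152.6]), 0.49)], [(array([211.3, 223.4]), 0.61)]] (array([ 852. ,   -0.7, -462. ]), [np.float64(102.56597140655326), np.float64(102.56597140655317)])
bud_casting [[(array([300.8, 238.9]), 0.6)], [(array([368.2, 248.8]), 0.63), (array([275.3, 211.6]), 0.55)]] (array([ 459.8, -385.4,  274.4]), [np.float64(0.08186896836219278), np.float64(0.0818689683621697)])
```

>>> step_arm(plan=[0, 0, 0, 0, 0, 0, 0, 0, 0, 0, 0, 0, 0.09, 0.46, -0.16, 0, 0, 0, 0.09, 0.46, -0.16, 0, 0, 0, 0.18, 0.93, -0.33, 0, 0, 0], newtons=40)

```text
time_s: 17.72
ee_pos: [492.9, -490.6, 167.3]
ee_rot: [109.7, -10.6, 108.3]
force: [0.5, -0.0, -4.6]
gripper_width: 9.1
gripper_force: 40.0
```

>>> step_arm(plan=[0.18, 0.93, -0.33, 0, 0, 0, 0.18, 0.93, -0.33, 0, 0, 0, 0, 0, 0, 0, 0, 0, 0, 0, 0, 0, 0, 0, 0, 0, 0, 0, 0, 0])

```text
time_s: 18.13
ee_pos: [492.8, -490.8, 189.6]
ee_rot: [109.5, -10.4, 108.4]
force: [-0.4, 0.2, -5.1]
gripper_width: 8.7
gripper_force: 40.0
```

```bash
python3 s.py; python3 look.py pics/h1.png scene 255 200 140 150 3 top 320 180 120 150 3
```

```text
at [ 492.8 -490.8  189.6] [109.5 -10.4 108.4] q [ -71.8   37.8   97.1   73.7   79.2 -123. ] t 18.1333 F [-0.4  0.2 -5.1]
grasp pt [ 488.5 -492.5  191.2] 8.745920415450986 [-0.8  1.4  0. ]
bail_hump [[(array([334. , 267.4]), 0.73)], [(array([383.3, 235.8]), 0.55)]] (array([ 506.1, -445.8,  197.7]), [np.float64(0.585248479606247), np.float64(0.5852484796061795)])
bail_left [[(array([322.7, 260.8]), 0.67), (array([225.7, 151.3]), 0.67)], [(array([369. , 237.1]), 0.49)]] (array([ 507. , -411.3,  191.9]), [np.float64(0.5331054389610638), np.float64(0.5331054389610024)])
basket [[(array([330.4, 264. ]), 0.55)], [(array([373.3, 249.4]), 0.78)]] (array([ 489.7, -426.9,  197.4]), [np.float64(18.62514304718372), np.float64(18.625143047183744)])
hook_tip [[(array([227. , 149.7]), 0.74)], []] 
hook_seat [[(array([231.1, 149.1]), 0.53)], [(array([209. , 220.6]), 0.64)]] (array([547. , -34.6, 302.8]), [np.float64(1.799660331774856), np.float64(1.7996603317750106)])
bud_casting [[(array([298.4, 241.3]), 0.74)], [(array([276.5, 212.2]), 0.7), (array([372.6, 248.6]), 0.67)]] (array([ 650.8, -193.5,    4.3]), [np.float64(1.5115855957737319), np.float64(1.511585595773815)])
[ 493.04910104 -490.80765277  189.87400631] [109.43996872 -10.4047178  108.3693626 ] [ -71.77131173   37.85188542   97.09304368   73.69540148   79.21847028
 -123.01495228] 18.9333
```

View pics/h1.png

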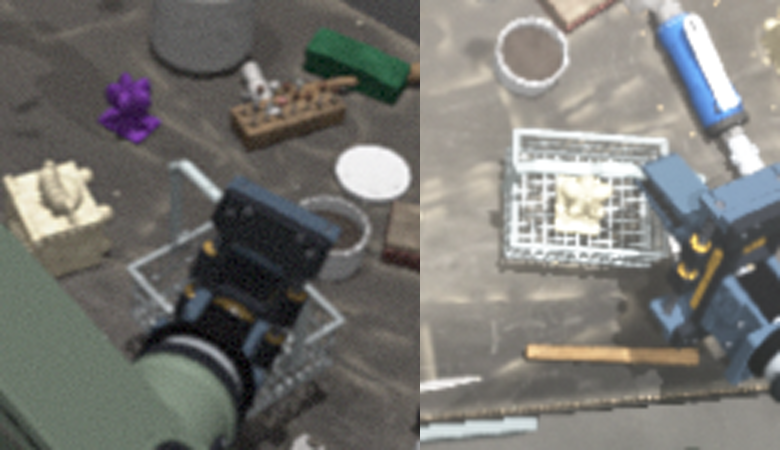

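The basket hangs level in the gripper with the bud inside, and the load is 5 N. I refine the hook position numerically from here and use no more pictures.

```bash
cat > hk.py <<'E'
from ik import *
np.set_printoptions(precision=1,suppress=True)
F={}
for n in('scene','top'):
    ims=[viewer.grab_frame(n) for _ in range(4)]; p=dict(ims[-1]); p['g']=cv2.GaussianBlur(np.mean([cv2.cvtColor(i['img'],cv2.COLOR_RGB2GRAY).astype(np.float32) for i in ims],0),(0,0),.6); F[n]=p
    for k in('hook_tip','hook_seat'): print(n,k,[(np.round(d['location'],1).tolist(),round(d['score'],2)) for i in ims[:4] for d in viewer.pinpoint(k,i)[:2]])
th=np.radians(np.linspace(178,330,30)); ux,uz=26.5*np.cos(th),17.5+26.5*np.sin(th)
def score(n,x,y,yaw,ux=ux,uz=uz):
    p=F[n];c,s=np.cos(np.radians(yaw)),np.sin(np.radians(yaw))
    U=np.array([proj(p,(x+c*a,y+s*a,293.5+b)) for a,b in zip(ux,uz)]); T=np.gradient(U,axis=0);T/=np.linalg.norm(T,axis=1)[:,None]+1e-6;N=np.c_[-T[:,1],T[:,0]]
    smp=lambda V:cv2.remap(p['g'],V[:,0].astype(np.float32)[None],V[:,1].astype(np.float32)[None],cv2.INTER_LINEAR)[0]
    d=smp(U)-np.maximum(smp(U+3.5*N),smp(U-3.5*N)); return d.mean()
for yaw in(-10,-4,2):
    G=[(score('scene',x,y,yaw),score('top',x,y,yaw),x,y) for x in range(525,572,2) for y in range(-62,-18,2)]
    G=np.array(G); 
    for w in((1,0),(1,.5),(0,1)):
        i=np.argsort(-(G[:,:2]@w))[:4]; print(yaw,w,G[i].round(1).tolist())
E
python3 hk.py
```

```text
scene hook_tip [([230.1, 150.5], 0.79), ([228.1, 152.5], 0.51), ([229.1, 151.1], 0.52), ([321.7, 263.4], 0.34)]
scene hook_seat [([231.1, 151.3], 0.48), ([232.2, 151.6], 0.48), ([230.8, 149.7], 0.75), ([334.1, 266.0], 0.37), ([231.0, 149.5], 0.5)]
top hook_tip [([210.6, 226.6], 0.67), ([210.8, 228.1], 0.6), ([212.8, 226.3], 0.5), ([373.5, 248.2], 0.74), ([211.6, 227.2], 0.67)]
top hook_seat [([211.6, 219.9], 0.55), ([211.2, 219.3], 0.55), ([209.9, 222.0], 0.66), ([179.7, 251.6], 0.46), ([210.1, 221.4], 0.59)]
-10 (1, 0) [[16.9, -10.6, 555.0, -34.0], [16.9, -7.5, 553.0, -34.0], [16.2, -21.8, 555.0, -32.0], [16.1, 6.4, 553.0, -36.0]]
-10 (1, 0.5) [[12.8, 14.6, 553.0, -38.0], [12.5, 14.9, 551.0, -38.0], [16.1, 6.4, 553.0, -36.0], [15.2, 8.2, 551.0, -36.0]]
-10 (0, 1) [[12.5, 14.9, 551.0, -38.0], [12.8, 14.6, 553.0, -38.0], [6.5, 12.0, 553.0, -40.0], [10.9, 12.0, 549.0, -38.0]]
-4 (1, 0) [[17.3, -4.8, 555.0, -34.0], [17.0, -1.7, 553.0, -34.0], [17.0, 8.9, 553.0, -36.0], [16.2, 5.8, 555.0, -36.0]]
-4 (1, 0.5) [[17.0, 8.9, 553.0, -36.0], [14.1, 13.7, 553.0, -38.0], [13.5, 13.5, 551.0, -38.0], [15.4, 9.3, 551.0, -36.0]]
-4 (0, 1) [[14.1, 13.7, 553.0, -38.0], [13.5, 13.5, 551.0, -38.0], [12.8, 10.9, 555.0, -38.0], [11.7, 10.5, 549.0, -38.0]]
2 (1, 0) [[16.8, -2.2, 555.0, -34.0], [16.7, 4.8, 553.0, -36.0], [16.6, 2.2, 555.0, -36.0], [16.2, 0.8, 553.0, -34.0]]
2 (1, 0.5) [[16.7, 4.8, 553.0, -36.0], [16.6, 2.2, 555.0, -36.0], [14.9, 5.3, 553.0, -38.0], [15.0, 4.8, 551.0, -36.0]]
2 (0, 1) [[-19.0, 13.5, 571.0, -40.0], [-14.0, 12.9, 569.0, -40.0], [-8.9, 12.2, 567.0, -40.0], [-4.6, 11.1, 565.0, -40.0]]
```

>>> step_arm(plan=[0.27, 1.4, -0.5, 0, 0, 0, 0.45, 2.33, -0.83, 0, 0, 0, 0.54, 2.79, -0.99, 0, 0, 0, 0.54, 2.79, -0.99, 0, 0, 0, 0.36, 1.86, -0.66, 0.006, 0.033, -0.012])

```text
time_s: 20.55
ee_pos: [492.6, -489.8, 314.1]
ee_rot: [109.3, -10.3, 110.5]
force: [-0.1, -0.3, -4.2]
gripper_width: 8.9
gripper_force: 40.0
```

>>> step_arm(plan=[0.14, 0.74, -0.26, 0.006, 0.033, -0.012, 0, 0, 0, 0.006, 0.033, -0.012, 0, 0, 0, 0, 0, 0, 0, 0, 0, 0, 0, 0])

```text
time_s: 20.88
ee_pos: [492.8, -490.9, 317.7]
ee_rot: [109.4, -10.4, 114.5]
force: [-0.3, -0.3, -5.0]
gripper_width: 9.4
gripper_force: 40.0
```

```bash
python3 - <<'E'
from ik import *
st=sensors.state(); p=np.array(st['ee_pos']);M=rot(st['ee_rot']); np.set_printoptions(precision=3,suppress=True)
plan([]); tgt=np.array([470,-79,p[2]]); d=tgt-p; print(M.T@d/10, M.T@[0,0,1])
np.set_printoptions(precision=1,suppress=True); q=st['qpos']
for f in np.linspace(0,1,6): q,e=ik(p+f*d,M,q,347); print(q,e)
E
```

```text
at [ 492.76  -490.91   317.671] [109.389 -10.407 114.507] q [ -71.475   32.311   85.648   68.746   89.222 -108.414] t 20.8833 F [-0.25  -0.304 -5.   ]
[37.792 -1.562 16.468] [ 0.181  0.928 -0.327]
[ -72.5   33.    86.8   68.3   89.4 -110.4] 7.048583938740194e-13
[ -70.5   26.5   98.7   69.5   85.9 -114.9] 1.7053025658242404e-14
[ -68.    20.3  109.4   71.4   82.5 -118.4] 1.1368683772161604e-14
[ -64.5   14.1  119.    74.1   79.  -121. ] 1.1368683772161604e-14
[ -59.6    7.9  127.6   77.9   75.  -122.5] 3.410605131648481e-14
[ -52.3    1.5  135.    83.2   69.8 -122.7] 3.893774191965349e-13
```

>>> step_arm(plan=[1.26, -0.05, 0.55, 0, 0, 0, 2.52, -0.1, 1.1, 0, 0, 0, 2.52, -0.1, 1.1, 0, 0, 0, 2.52, -0.1, 1.1, 0, 0, 0, 2.52, -0.1, 1.1, 0, 0, 0])

```text
time_s: 21.3
ee_pos: [485.7, -365.7, 317.5]
ee_rot: [109.4, -10.5, 114.5]
force: [-0.6, -0.5, -5.1]
gripper_width: 9.2
gripper_force: 40.0
```

>>> step_arm(plan=[2.52, -0.1, 1.1, 0, 0, 0, 2.52, -0.1, 1.1, 0, 0, 0, 2.52, -0.1, 1.1, 0, 0, 0, 2.52, -0.1, 1.1, 0, 0, 0, 2.52, -0.1, 1.1, 0, 0, 0])

```text
time_s: 21.72
ee_pos: [478.2, -228.2, 317.8]
ee_rot: [109.4, -10.4, 114.4]
force: [0.9, -0.6, -5.8]
gripper_width: 9.1
gripper_force: 40.1
```

>>> step_arm(plan=[2.52, -0.1, 1.1, 0, 0, 0, 2.52, -0.1, 1.1, 0, 0, 0, 2.52, -0.1, 1.1, 0, 0, 0, 1.26, -0.05, 0.55, 0, 0, 0, 0.6, 0, 0.3, 0, 0, 0])

```text
time_s: 22.13
ee_pos: [472.6, -124.6, 318.1]
ee_rot: [109.4, -10.4, 114.6]
force: [-0.3, 0.1, -4.6]
gripper_width: 9.1
gripper_force: 40.1
```

>>> step_arm(plan=[0, 0, 0, 0, 0, 0, 0, 0, 0, 0, 0, 0, 0, 0, 0, 0, 0, 0, 0, 0, 0, 0, 0, 0])

```text
time_s: 22.47
ee_pos: [474.2, -128.8, 318.5]
ee_rot: [109.4, -10.3, 114.4]
force: [0.1, 0.8, -4.8]
gripper_width: 8.7
gripper_force: 40.1
```

```bash
cat > hump.py <<'E'
from hk import F,score
from ik import *
np.set_printoptions(precision=1,suppress=True)
st=sensors.state(); p=np.array(st['ee_pos']);M=rot(st['ee_rot']); print(p,st['ee_rot'],st['force'],st['gripper_width'],st['time_s'])
# bar direction: y axis perpendicular to tool y, yaw from tool (-10+ turn)
yaw=-10+(st['ee_rot'][2]-108.4); b=np.radians(yaw); by=np.array([-np.sin(b),np.cos(b),0]); print('yaw',yaw)
S=[(t,0) for t in np.linspace(22,58,14)]
def sc(n,X,S):
    P=F[n]; d=[]
    U=np.array([proj(P,X+by*t-np.array([0,0,10])) for t,_ in S]); T=U[-1]-U[0];T/=np.linalg.norm(T);N=np.array([-T[1],T[0]])
    smp=lambda V:cv2.remap(P['g'],V[:,0].astype(np.float32)[None],V[:,1].astype(np.float32)[None],cv2.INTER_LINEAR)[0]
    return (smp(U)-np.maximum(smp(U+4*N),smp(U-4*N))).mean()
g0=p-5*M[:,2]+by*41+np.array([0,0,10]); print('hump if bar at grasp pt',g0)
for k in('bail_hump','bail_left'):
    L=[viewer.pinpoint(k,F[n])[:1] for n in('scene','top')]; print(k,[(np.round(l[0]['location'],1),round(l[0]['score'],2)) if l else None for l in L],tri([ray(F[n],l[0]['location']) for n,l in zip(F,L)]) if all(L) else '')
for n in F:
    G=[(sc(n,g0+np.array([dx,0,dz]),S),dx,dz) for dx in range(-6,22,1) for dz in range(-10,11,2)]; G.sort(reverse=True); print(n,np.array(G[:8]).tolist())
G=[(sum(sc(n,g0+np.array([dx,0,dz]),S) for n in F),dx,dz) for dx in range(-6,22,1) for dz in range(-10,11,1)]; G.sort(reverse=True); print(np.array(G[:8]))
E
sed -i 's/^for yaw in(-10,-4,2)/if __name__=="__main__":\n  for yaw in(-4,)/' hk.py; sed -i 's/^    G=\[(score/      G=[(score/; s/^    G=np.array(G);/      G=np.array(G)/; s/^    for w in/      for w in/; s/^        i=np.argsort/          i=np.argsort/' hk.py
python3 hump.py
```

```text
scene hook_tip []
scene hook_seat [([232.5, 151.7], 0.55), ([233.1, 149.9], 0.49), ([232.9, 152.7], 0.66), ([231.4, 151.7], 0.64)]
top hook_tip [([210.6, 229.8], 0.59), ([213.0, 227.8], 0.59), ([236.6, 258.0], 0.61), ([211.2, 227.2], 0.4)]
top hook_seat [([208.2, 221.1], 0.56), ([238.6, 261.5], 0.6), ([208.9, 220.8], 0.54), ([212.3, 219.6], 0.64), ([250.4, 242.1], 0.41), ([212.7, 229.8], 0.72), ([210.3, 218.8], 0.48)]
[ 473.7 -127.2  318.5] [109.4 -10.3 114.5] [ 0.7  0.4 -4.6] 9.092639821400933 23.6667
yaw -3.8959365599832694
hump if bar at grasp pt [472.3 -88.5 330.2]Traceback (most recent call last):
  File "hump.py", line 15, in <module>
    L=[viewer.pinpoint(k,F[n])[:1] for n in('scene','top')]; print(k,[(np.round(l[0]['location'],1),round(l[0]['score'],2)) if l else None for l in L],tri([ray(F[n],l[0]['location']) for n,l in zip(F,L)]) if all(L) else '')
       ~~~~~~~~~~~~~~~^^^^^^^^
ValueError: only the last four pictures can be asked about
```

```bash
sed -i '/pinpoint/d; s/range(4)/range(2)/' hk.py; sed -i '/bail_hump/,+1d' hump.py; python3 hump.py; python3 - <<'E'
from h import *
L=[]
for n in('scene','top'):
    p=viewer.grab_frame(n); 
    for k in('bail_hump','bail_left'): L.append((n,k,p,viewer.pinpoint(k,p)[:1])); print(n,k,L[-1][3])
for i in(0,1):
    if L[i][3] and L[i+2][3]: print(L[i][1],tri([ray(L[j][2],L[j][3][0]['location']) for j in(i,i+2)]))
E
```

```text
[ 473.7 -127.2  318.5] [109.4 -10.3 114.5] [ 0.1  1.  -4.5] 9.169636776189275 23.8667
yaw -3.8959092513040474
hump if bar at grasp pt [472.3 -88.5 330.2]
scene [[85.61289978027344, 9.0, -6.0], [84.90032196044922, 11.0, -8.0], [84.52037811279297, 7.0, -4.0], [83.77546691894531, 8.0, -6.0], [83.47501373291016, 10.0, -8.0], [83.09500885009766, 8.0, -4.0], [82.42341613769531, 10.0, -6.0], [81.7335205078125, 13.0, -10.0]]
top [[71.9457015991211, 5.0, 8.0], [71.45344543457031, 6.0, 4.0], [70.9382095336914, 6.0, 6.0], [70.92933654785156, 5.0, 10.0], [70.36580657958984, 7.0, 0.0], [70.08155822753906, 7.0, 2.0], [69.78067779541016, 5.0, 6.0], [69.3576889038086, 4.0, 10.0]]
[[154.1   8.   -5. ]
 [152.5   9.   -6. ]
 [151.5   8.   -4. ]
 [151.2   9.   -7. ]
 [150.5   8.   -6. ]
 [149.1   9.   -5. ]
 [148.3  10.   -7. ]
 [147.9  10.   -8. ]]
scene bail_hump [{'location': [218.9, 154.9], 'score': 0.66}]
scene bail_left [{'location': [363.3, 284.4], 'score': 0.62}]
top bail_hump [{'location': [230.2, 245.3], 'score': 0.54}]
top bail_left [{'location': [214.6, 246.0], 'score': 0.78}]
bail_hump (array([476.79175218, -82.01759621, 338.25947535]), [np.float64(0.37946730087385844), np.float64(0.3794673008739615)])
bail_left (array([ 735.07172884, -148.2007661 , -245.08741224]), [np.float64(208.3411836537971), np.float64(208.3411836537969)])
```

>>> step_arm(plan=[0.6, -0.01, 0.3, 0, 0, 0, 1.4, -0.02, 0.7, 0, 0, 0, 1.4, -0.02, 0.7, 0, 0, 0, 1.08, -0.02, 0.53, 0, 0, 0, 0, 0, 0, 0, 0, 0])

```text
time_s: 24.58
ee_pos: [472.5, -74.0, 318.4]
ee_rot: [109.4, -10.5, 114.7]
force: [-0.2, 0.9, -4.5]
gripper_width: 9.0
gripper_force: 40.1
```

>>> step_arm(plan=[0, 0, 0, 0, 0, 0, 0, 0, 0, 0, 0, 0, 0, 0, 0, 0, 0, 0])

```text
time_s: 24.83
ee_pos: [474.0, -78.0, 318.8]
ee_rot: [109.4, -10.3, 114.5]
force: [0.1, -0.3, -4.6]
gripper_width: 9.1
gripper_force: 40.0
```

```bash
cat > hump2.py <<'E'
from hk import F
from ik import *
np.set_printoptions(precision=1,suppress=True)
st=sensors.state(); p=np.array(st['ee_pos']);M=rot(st['ee_rot']); print(p,st['ee_rot'],st['force'],st['gripper_width'],st['time_s'])
b=np.radians(-10+(st['ee_rot'][2]-108.4)); by=np.array([-np.sin(b),np.cos(b),0]); up=np.array([0,0,1.])
t=np.linspace(-12,56,40); w=6.; hz=np.where(abs(t)<19,np.clip((19-abs(t))/(19-w),0,1),0)*10
def sc(n,X,sl):
    P=F[n]; U=np.array([proj(P,X+by*a+up*(h-10+sl*a)) for a,h in zip(t,hz)]); T=np.gradient(U,axis=0);T/=np.linalg.norm(T,axis=1)[:,None];N=np.c_[-T[:,1],T[:,0]]
    smp=lambda V:cv2.remap(P['g'],V[:,0].astype(np.float32)[None],V[:,1].astype(np.float32)[None],cv2.INTER_LINEAR)[0]
    return (smp(U)-(smp(U+4*N)+smp(U-4*N))/2).mean()
g0=p+np.array([7,42.7,9.5]); print('guess hump',g0)
from scipy.optimize import differential_evolution as DE
for ns in(('scene','top'),('scene',)):
    r=DE(lambda v:-sum(sc(n,g0+v[:3],v[3]) for n in ns),[(-10,10),(-12,12),(-10,10),(-.12,.12)],seed=1,maxiter=60); print(ns,r.fun,r.x[:3],r.x[3].round(3),'hump',g0+r.x[:3])
E
python3 hump2.py; python3 hk.py | tail -3
```

```text
[473.9 -77.7 318.6] [109.4 -10.3 114.5] [ 0.5 -0.1 -4.6] 8.944599900052792 25.0333
guess hump [480.9 -35.  328.1]
('scene', 'top') -177.597412109375 [ 1.7 12.  -3.3] -0.059 hump [482.6 -23.1 324.8]
('scene',) -92.52537536621094 [ 1.  11.2 -2.6] -0.049 hump [481.9 -23.8 325.6]
-4 (1, 0) [[17.3, -5.2, 555.0, -34.0], [16.7, 7.4, 553.0, -36.0], [16.6, -3.0, 553.0, -34.0], [16.4, 5.2, 555.0, -36.0]]
-4 (1, 0.5) [[16.7, 7.4, 553.0, -36.0], [13.8, 12.5, 553.0, -38.0], [16.4, 5.2, 555.0, -36.0], [13.0, 10.4, 555.0, -38.0]]
-4 (0, 1) [[13.8, 12.5, 553.0, -38.0], [12.6, 10.7, 551.0, -38.0], [13.0, 10.4, 555.0, -38.0], [-28.0, 9.7, 571.0, -42.0]]
```

```bash
cat >> hump2.py <<'E'
print('profile')
X=g0+[1.3,0,-2.5]
tt=np.arange(-40,100,4)
for n in F:
    P=F[n]
    for off in(-10,0):
        U=np.array([proj(P,X+by*a+up*(off-.05*a)) for a in tt]); T=U[-1]-U[0];T/=np.linalg.norm(T);N=np.array([-T[1],T[0]])
        smp=lambda V:cv2.remap(P['g'],V[:,0].astype(np.float32)[None],V[:,1].astype(np.float32)[None],cv2.INTER_LINEAR)[0]
        pk=[max(range(-5,6),key=lambda k:smp((u+k*N)[None])[0]) for u in U]
        print(n,off,[f'{a}:{int(v)}/{k}' for a,v,k in zip(tt,smp(U),pk)])
    cu=[proj(P,X+by*a-10*up) for a in(0,41,75)]; print(n,np.array(cu))
E
sed -i 's/,maxiter=60/,maxiter=3/' hump2.py; python3 hump2.py | sed -n '/profile/,$p'
```

```text
profile
scene -10 ['-40:62/4', '-36:57/4', '-32:50/-2', '-28:52/-2', '-24:56/2', '-20:65/2', '-16:65/2', '-12:56/2', '-8:39/3', '-4:30/4', '0:31/5', '4:39/0', '8:57/1', '12:79/2', '16:93/2', '20:100/2', '24:107/2', '28:131/1', '32:163/1', '36:190/0', '40:197/0', '44:193/0', '48:181/0', '52:172/0', '56:148/0', '60:133/0', '64:93/0', '68:58/0', '72:35/0', '76:30/-5', '80:32/-5', '84:33/-5', '88:34/-5', '92:36/-5', '96:39/-5']
scene 0 ['-40:57/-5', '-36:53/-5', '-32:64/-1', '-28:81/-1', '-24:90/0', '-20:82/0', '-16:56/1', '-12:33/1', '-8:28/5', '-4:40/-2', '0:71/-1', '4:108/-1', '8:141/0', '12:138/-1', '16:125/-1', '20:104/-2', '24:95/-2', '28:93/-2', '32:88/-2', '36:74/-2', '40:62/-2', '44:44/-3', '48:41/-3', '52:37/-3', '56:35/-3', '60:32/-2', '64:31/4', '68:32/3', '72:33/-5', '76:33/-5', '80:34/-5', '84:35/-5', '88:33/-5', '92:32/-5', '96:32/-5']
scene [[210.1 154.4]
 [201.8 147.9]
 [195.1 142.8]]
top -10 ['-40:157/-1', '-36:157/-1', '-32:157/-2', '-28:158/0', '-24:166/-5', '-20:216/-5', '-16:240/-5', '-12:247/-5', '-8:252/1', '-4:252/1', '0:252/1', '4:252/1', '8:252/1', '12:250/1', '16:246/0', '20:248/0', '24:253/0', '28:253/0', '32:254/0', '36:254/0', '40:254/0', '44:254/0', '48:254/0', '52:254/0', '56:253/0', '60:253/0', '64:252/0', '68:239/-1', '72:228/-1', '76:178/-2', '80:101/-5', '84:96/-5', '88:108/-5', '92:139/-4', '96:162/-3']
top 0 ['-40:157/-2', '-36:157/-3', '-32:157/0', '-28:157/-1', '-24:159/-2', '-20:216/-5', '-16:240/-5', '-12:251/0', '-8:254/0', '-4:254/0', '0:253/0', '4:252/-1', '8:252/0', '12:249/0', '16:240/-1', '20:240/-1', '24:245/-1', '28:243/-1', '32:244/-1', '36:243/-1', '40:243/-1', '44:249/-1', '48:247/-1', '52:244/-1', '56:236/-1', '60:235/-1', '64:208/-2', '68:174/-2', '72:149/-2', '76:104/-3', '80:93/-5', '84:94/-5', '88:106/-5', '92:141/-4', '96:162/-4']
top [[209.3 246.9]
 [190.4 247. ]
 [174.9 247.1]]
```

>>> step_arm(plan=[0.07, 0.37, -0.13, 0, 0, 0, 0, 0, 0, 0, 0, 0, -0.31, 0.26, 0.57, 0, 0, 0, -0.31, 0.26, 0.57, 0, 0, 0, -0.31, 0.26, 0.57, 0, 0, 0])

```text
time_s: 25.85
ee_pos: [495.5, -78.2, 322.8]
ee_rot: [109.4, -10.3, 114.5]
force: [0.1, -0.2, -3.9]
gripper_width: 9.2
gripper_force: 40.0
```

>>> step_arm(plan=[-0.31, 0.26, 0.57, 0, 0, 0, 0, 0, 0, 0, 0, 0, 0, 0, 0, 0, 0, 0])

```text
time_s: 26.1
ee_pos: [502.0, -78.0, 322.4]
ee_rot: [109.4, -10.4, 114.6]
force: [0.3, 0.1, -4.4]
gripper_width: 9.1
gripper_force: 40.0
```

```bash
python3 - <<'E'
from ik import *
np.set_printoptions(precision=1,suppress=True)
plan([]); 
L=[]
for n in('scene','top'):
    for r in range(2):
        p=viewer.grab_frame(n)
        for k in('bail_hump','hook_tip'): print(n,k,[(np.round(d['location'],1).tolist(),round(d['score'],2)) for d in viewer.pinpoint(k,p)[:2]])
e=sensors.state()['ee_pos']; h=np.array(e)+[8,44,7.5]
print('pred hump',h,proj(viewer.grab_frame('scene'),h),proj(p,h),'tip',proj(p,(525.6,-35.1,312)))
E
```

```text
at [502.  -78.  322.4] [109.4 -10.4 114.6] q [ -45.5    3.4  129.8   86.4   65.4 -118.7] t 26.1 F [ 0.3  0.1 -4.4]
scene bail_hump [([214.5, 142.7], 0.48)]
scene hook_tip [([225.6, 151.6], 0.5)]
scene bail_hump [([213.8, 142.6], 0.7)]
scene hook_tip [([227.6, 152.1], 0.47)]
top bail_hump [([208.4, 230.5], 0.83)]
top hook_tip [([213.0, 226.3], 0.51)]
top bail_hump [([207.6, 234.0], 0.72)]
top hook_tip [([211.0, 227.2], 0.54)]
pred hump [509.6 -34.3 330.2] [218.1 145.6] [207.8 232.8] tip [209.2 227.9]
```

>>> step_arm(plan=[-0.54, 0.01, -0.27, 0, 0, 0, 0, 0, 0, 0, 0, 0, -0.36, 0.3, 0.65, 0, 0, 0, -0.36, 0.3, 0.65, 0, 0, 0, 0, 0, 0, 0, 0, 0])

```text
time_s: 27.17
ee_pos: [519.2, -85.7, 323.1]
ee_rot: [109.3, -10.3, 114.5]
force: [0.6, 0.3, -4.7]
gripper_width: 9.0
gripper_force: 40.1
```

>>> step_arm(plan=[-0.36, 0.3, 0.65, 0, 0, 0, 0, 0, 0, 0, 0, 0, 0, 0, 0, 0, 0, 0])

```text
time_s: 27.42
ee_pos: [526.0, -85.2, 322.6]
ee_rot: [109.4, -10.4, 114.6]
force: [0.7, -0.6, -4.7]
gripper_width: 9.3
gripper_force: 40.0
```

>>> step_arm(plan=[-0.36, 0.3, 0.65, 0, 0, 0, -0.33, 0.3, 0.67, 0, 0, 0, 0, 0, 0, 0, 0, 0, 0, 0, 0, 0, 0, 0, 0, 0, 0, 0, 0, 0])

```text
time_s: 27.83
ee_pos: [541.7, -85.6, 322.5]
ee_rot: [109.4, -10.4, 114.5]
force: [0.0, 0.0, -4.1]
gripper_width: 9.1
gripper_force: 40.1
```

```bash
python3 - <<'E'
from ik import *
np.set_printoptions(precision=1,suppress=True)
plan([]); 
for n in('scene','top'):
    p=viewer.grab_frame(n)
    for k in('bail_hump','hook_tip','bail_left','basket'): print(n,k,[(np.round(d['location'],1).tolist(),round(d['score'],2)) for d in viewer.pinpoint(k,p)[:2]])
    e=sensors.state()['ee_pos']; h=np.array(e)+[8,44,7.5]
    print('pred hump',h,proj(p,h),'left',proj(p,h+[2.8,41,-12]),'basket',proj(p,h-[0,0,161]),'tip',proj(p,(525.6,-35.1,312)))
E
```

```text
at [541.7 -85.6 322.5] [109.4 -10.4 114.5] q [ -41.8    6.5  126.1   88.6   62.6 -117.9] t 27.8333 F [ 0.   0.  -4.1]
scene bail_hump [([230.4, 137.0], 0.5)]
scene hook_tip []
scene bail_left [([223.6, 138.5], 0.6)]
scene basket [([237.4, 188.1], 0.6)]
pred hump [549.5 -41.9 330.2] [232.1 141.1] left [223.8 138.9] basket [236.4 190. ] tip [223.9 149.4]
top bail_hump [([209.0, 214.0], 0.55), ([220.2, 230.5], 0.34)]
top hook_tip [([210.6, 224.0], 0.56)]
top bail_left [([196.7, 219.7], 0.75), ([235.1, 216.5], 0.56)]
top basket [([222.2, 231.8], 0.66)]
pred hump [549.7 -41.9 330.2] [210.7 214.8] left [193.  216.6] basket [220.1 234. ] tip [209.2 227.9]
```

>>> step_arm(plan=[0.11, -0.37, 0.22, 0, 0, 0, -0.07, -0.37, 0.13, 0, 0, 0, -0.07, -0.37, 0.13, 0, 0, 0, -0.07, -0.37, 0.13, 0, 0, 0, -0.07, -0.37, 0.13, 0, 0, 0])

```text
time_s: 28.75
ee_pos: [541.7, -83.8, 302.2]
ee_rot: [109.4, -10.4, 114.5]
force: [-0.3, -0.1, -5.4]
gripper_width: 9.5
gripper_force: 40.0
```

>>> step_arm(plan=[-0.07, -0.37, 0.13, 0, 0, 0, -0.07, -0.37, 0.13, 0, 0, 0, -0.07, -0.37, 0.13, 0, 0, 0, 0, 0, 0, 0, 0, 0, 0, 0, 0, 0, 0, 0])

```text
time_s: 29.17
ee_pos: [541.7, -83.7, 290.6]
ee_rot: [109.4, -10.4, 114.5]
force: [0.1, -0.6, -4.2]
gripper_width: 9.0
gripper_force: 40.0
```

>>> step_arm(plan=[-0.07, -0.37, 0.13, 0, 0, 0, 0, 0, 0, 0, 0, 0, 0, 0, 0, 0, 0, 0])

```text
time_s: 29.42
ee_pos: [541.6, -83.7, 286.8]
ee_rot: [109.4, -10.4, 114.5]
force: [-0.3, -0.3, -4.8]
gripper_width: 9.1
gripper_force: 40.0
```

>>> step_arm(plan=[-0.07, -0.37, 0.13, 0, 0, 0, 0, 0, 0, 0, 0, 0, 0, 0, 0, 0, 0, 0])

```text
time_s: 29.67
ee_pos: [541.8, -83.8, 283.1]
ee_rot: [109.3, -10.4, 114.5]
force: [0.6, 0.9, -3.5]
gripper_width: 9.3
gripper_force: 40.0
```

>>> step_arm(plan=[-0.07, -0.37, 0.13, 0, 0, 0, 0, 0, 0, 0, 0, 0, 0, 0, 0, 0, 0, 0])

```text
time_s: 29.92
ee_pos: [541.9, -83.8, 279.2]
ee_rot: [109.3, -10.4, 114.5]
force: [0.3, -0.7, -2.4]
gripper_width: 8.9
gripper_force: 40.0
```

>>> step_arm(plan=[-0.07, -0.37, 0.13, 0, 0, 0, 0, 0, 0, 0, 0, 0, 0, 0, 0, 0, 0, 0])

```text
time_s: 30.17
ee_pos: [541.9, -83.8, 275.3]
ee_rot: [109.3, -10.4, 114.5]
force: [0.2, 0.5, 0.2]
gripper_width: 8.9
gripper_force: 40.0
```

>>> step_arm(plan=[0, 0, 0, 0, 0, 0, 0, 0, 0, 0, 0, 0, 0, 0, 0, 0, 0, 0, 0, 0, 0, 0, 0, 0, 0, 0, 0, 0, 0, 0], newtons=5)

```text
time_s: 30.58
ee_pos: [541.6, -83.4, 275.1]
ee_rot: [109.3, -10.3, 114.5]
force: [1.5, 1.4, -1.7]
gripper_width: 9.8
gripper_force: 5.1
```

>>> step_arm(plan=[0, 0, 0, 0, 0, 0, 0, 0, 0, 0, 0, 0, 0, 0, 0, 0, 0, 0, 0, 0, 0, 0, 0, 0, 0, 0, 0, 0, 0, 0], hand=1.6)

```text
time_s: 31.0
ee_pos: [541.6, -83.8, 274.9]
ee_rot: [109.4, -10.3, 114.5]
force: [-0.2, -0.3, 0.4]
gripper_width: 16.2
gripper_force: 0.0
```

>>> step_arm(plan=[0, 0, 0, 0, 0, 0, 0, 0, 0, 0, 0, 0, 0, 0, 0, 0, 0, 0, 0, 0, 0, 0, 0, 0, 0, 0, 0, 0, 0, 0], hand=4.5)

```text
time_s: 31.42
ee_pos: [541.6, -83.7, 274.9]
ee_rot: [109.4, -10.4, 114.5]
force: [0.2, 0.2, -0.2]
gripper_width: 44.3
gripper_force: 0.0
```

```bash
python3 - <<'E'
from ik import *
np.set_printoptions(precision=1,suppress=True)
plan([]); 
for n in('scene','top'):
    p=viewer.grab_frame(n)
    for k in('bail_hump','hook_tip','bail_left','bail_right','basket'): print(n,k,[(np.round(d['location'],1).tolist(),round(d['score'],2)) for d in viewer.pinpoint(k,p)[:2]])
    h=np.array([552.5,-37,281.5])
    print('pred hump',proj(p,h),'left',proj(p,h+[2.8,41,-10]),'right',proj(p,h-[2.8,41,10]),'basket',proj(p,h-[0,0,161]),'tip',proj(p,(525.6,-35.1,300)))
E
```

```text
at [541.6 -83.7 274.9] [109.4 -10.4 114.5] q [ -41.5   11.1  130.2   93.4   62.6 -127.7] t 31.4167 F [ 0.2  0.2 -0.2]
scene bail_hump []
scene hook_tip []
scene bail_left [([241.8, 165.2], 0.28)]
scene bail_right []
scene basket [([236.4, 200.5], 0.98)]
pred hump [233.2 155.7] left [225.1 152.5] right [242.3 165.3] basket [237.3 202.1] tip [224.3 153.3]
top bail_hump []
top hook_tip [([212.6, 230.3], 0.45)]
top bail_left [([195.4, 222.8], 0.65)]
top bail_right [([232.9, 222.4], 0.71)]
top basket []
pred hump [211.7 220.2] left [194.6 221.6] right [230.1 221.3] basket [220.5 237.9] tip [210.  229.4]
```

>>> step_arm(plan=[0, 0, -0.5, 0, 0, 0, 0, 0, -1, 0, 0, 0, 0, 0, -1.5, 0, 0, 0, 0, 0, -2, 0, 0, 0, 0, 0, -2.5, 0, 0, 0])

```text
time_s: 32.43
ee_pos: [478.3, -116.8, 299.4]
ee_rot: [109.4, -10.4, 114.6]
force: [0.7, 0.4, -0.7]
gripper_width: 44.8
gripper_force: 0.0
```

>>> step_arm(plan=[0, 0, -2.5, 0, 0, 0, 0, 0, -2.5, 0, 0, 0, 0, 0, -2, 0, 0, 0, 0, 0, -1, 0, 0, 0, 0, 0, 0, 0, 0, 0])

```text
time_s: 32.85
ee_pos: [411.6, -154.2, 326.2]
ee_rot: [109.4, -10.2, 114.3]
force: [-0.1, -0.7, 0.2]
gripper_width: 45.1
gripper_force: 0.0
```

```bash
cat > chk.py <<'E'
from ik import *
np.set_printoptions(precision=1,suppress=True)
plan([]); 
for n in('scene','top'):
    p=viewer.grab_frame(n)
    for k in('bail_hump','bail_left','bail_right','basket','bud_casting'): print(n,k,[(np.round(d['location'],1).tolist(),round(d['score'],2)) for d in viewer.pinpoint(k,p)[:3]])
    h=np.array([552.5,-37,281.5])
    print('pred hump',proj(p,h),'left',proj(p,h+[2.8,41,-10]),'right',proj(p,h-[2.8,41,10]),'basket',proj(p,h-[0,0,161]))
E
python3 chk.py
```

```text
at [ 411.6 -154.2  326.2] [109.4 -10.2 114.3] q [ -66.3    3.7  128.7   73.    80.3 -120.8] t 32.85 F [-0.1 -0.7  0.2]
scene bail_hump [([231.2, 152.3], 0.49)]
scene bail_left [([226.3, 154.5], 0.73)]
scene bail_right [([239.2, 165.3], 0.53)]
scene basket [([235.1, 202.9], 0.58), ([224.6, 157.2], 0.18)]
scene bud_casting [([297.5, 241.1], 0.68), ([234.3, 201.4], 0.62)]
pred hump [233.2 155.7] left [225.1 152.5] right [242.3 165.3] basket [237.3 202.1]
top bail_hump [([214.3, 221.5], 0.79), ([200.1, 223.3], 0.37)]
top bail_left [([196.3, 225.7], 0.81)]
top bail_right [([232.7, 221.9], 0.74)]
top basket [([220.9, 237.9], 0.73)]
top bud_casting [([277.0, 212.6], 0.8), ([223.6, 239.9], 0.7)]
pred hump [211.7 220.2] left [194.6 221.6] right [230.1 221.3] basket [220.5 237.9]
```

>>> step_arm(plan=[0, 0, -1.5, 0, 0, 0, 0, 0, -1.5, 0, 0, 0, 0, 0, -1, 0, 0, 0, 0, 0, 0, 0, 0, 0, 0, 0, 0, 0, 0, 0])

```text
time_s: 33.87
ee_pos: [379.1, -170.9, 338.5]
ee_rot: [109.4, -10.3, 114.4]
force: [0.3, -0.1, 0.1]
gripper_width: 44.6
gripper_force: 0.0
```

>>> step_arm(plan=[0, 0, 0, 0, 0, 0, 0, 0, 0, 0, 0, 0, 0, 0, 0, 0, 0, 0, 0, 0, 0, 0, 0, 0, 0, 0, 0, 0, 0, 0])

```text
time_s: 34.28
ee_pos: [379.2, -170.2, 338.4]
ee_rot: [109.4, -10.4, 114.5]
force: [-0.3, 0.6, -0.0]
gripper_width: 44.7
gripper_force: 0.0
```

>>> step_arm(plan=[0, 0, 0, 0, 0, 0, 0, 0, 0, 0, 0, 0, 0, 0, 0, 0, 0, 0, 0, 0, 0, 0, 0, 0, 0, 0, 0, 0, 0, 0])

```text
time_s: 34.7
ee_pos: [379.0, -170.6, 338.5]
ee_rot: [109.4, -10.3, 114.5]
force: [0.4, -0.4, 0.2]
gripper_width: 44.9
gripper_force: 0.0
```

```bash
python3 - <<'E'
from h import *
I=[viewer.grab_frame('top')['img'][195:275,180:270].astype(np.float32) for _ in range(10)]
g=[i.mean(2) for i in I]
print([round(float(abs(g[k]-g[0]).mean()),2) for k in range(1,10)],[np.round(cv2.phaseCorrelate(g[0],g[k])[0],2).tolist() for k in(2,4,6,9)], sensors.state()['time_s'])
E
```

```text
[1.01, 0.99, 0.79, 1.12, 1.42, 1.65, 1.91, 2.14, 2.36] [[0.01, -0.02], [0.03, -0.01], [-0.0, -0.06], [-0.04, -0.05]] 35.2
```

>>> step_arm(plan=[0, 0, 0, 0, 0, 0, 0, 0, 0, 0, 0, 0, 0, 0, 0, 0, 0, 0, 0, 0, 0, 0, 0, 0, 0, 0, 0, 0, 0, 0])

```text
time_s: 35.62
ee_pos: [379.1, -170.6, 338.6]
ee_rot: [109.4, -10.3, 114.5]
force: [-0.8, -0.1, -0.1]
gripper_width: 44.8
gripper_force: 0.0
```

>>> step_arm(plan=[0, 0, 0, 0, 0, 0, 0, 0, 0, 0, 0, 0, 0, 0, 0, 0, 0, 0, 0, 0, 0, 0, 0, 0, 0, 0, 0, 0, 0, 0])

```text
time_s: 36.03
ee_pos: [379.1, -170.5, 338.5]
ee_rot: [109.4, -10.4, 114.5]
force: [0.1, -0.5, 0.0]
gripper_width: 44.5
gripper_force: 0.0
```

>>> step_arm(plan=[0, 0, 0, 0, 0, 0, 0, 0, 0, 0, 0, 0, 0, 0, 0, 0, 0, 0, 0, 0, 0, 0, 0, 0, 0, 0, 0, 0, 0, 0])

```text
time_s: 36.45
ee_pos: [379.1, -170.5, 338.5]
ee_rot: [109.4, -10.3, 114.5]
force: [0.6, 0.4, -0.6]
gripper_width: 45.1
gripper_force: 0.0
```

>>> step_arm(plan=[0, 0, 0, 0, 0, 0, 0, 0, 0, 0, 0, 0, 0, 0, 0, 0, 0, 0, 0, 0, 0, 0, 0, 0, 0, 0, 0, 0, 0, 0])

```text
time_s: 36.87
ee_pos: [379.1, -170.5, 338.6]
ee_rot: [109.4, -10.3, 114.5]
force: [0.3, -0.5, 0.1]
gripper_width: 45.3
gripper_force: 0.0
```

>>> step_arm(plan=[0, 0, 0, 0, 0, 0, 0, 0, 0, 0, 0, 0, 0, 0, 0, 0, 0, 0, 0, 0, 0, 0, 0, 0, 0, 0, 0, 0, 0, 0])

```text
time_s: 37.28
ee_pos: [379.1, -170.5, 338.5]
ee_rot: [109.4, -10.3, 114.5]
force: [-0.0, 0.3, 0.2]
gripper_width: 44.8
gripper_force: 0.0
```

>>> step_arm(plan=[0, 0, 0, 0, 0, 0, 0, 0, 0, 0, 0, 0, 0, 0, 0, 0, 0, 0, 0, 0, 0, 0, 0, 0, 0, 0, 0, 0, 0, 0])

```text
time_s: 37.7
ee_pos: [379.1, -170.5, 338.5]
ee_rot: [109.4, -10.3, 114.5]
force: [0.5, 0.3, 0.4]
gripper_width: 45.2
gripper_force: 0.0
```

>>> step_arm(plan=[0, 0, 0, 0, 0, 0, 0, 0, 0, 0, 0, 0, 0, 0, 0, 0, 0, 0, 0, 0, 0, 0, 0, 0, 0, 0, 0, 0, 0, 0])

```text
time_s: 38.12
ee_pos: [379.1, -170.6, 338.5]
ee_rot: [109.4, -10.3, 114.5]
force: [0.3, 0.1, -0.1]
gripper_width: 44.5
gripper_force: 0.0
```

>>> step_arm(plan=[0, 0, 0, 0, 0, 0, 0, 0, 0, 0, 0, 0, 0, 0, 0, 0, 0, 0, 0, 0, 0, 0, 0, 0, 0, 0, 0, 0, 0, 0])

```text
time_s: 38.53
ee_pos: [379.0, -170.5, 338.5]
ee_rot: [109.4, -10.3, 114.5]
force: [0.2, 0.6, -0.3]
gripper_width: 44.8
gripper_force: 0.0
```

>>> step_arm(plan=[0, 0, 0, 0, 0, 0, 0, 0, 0, 0, 0, 0, 0, 0, 0, 0, 0, 0, 0, 0, 0, 0, 0, 0, 0, 0, 0, 0, 0, 0])

```text
time_s: 38.95
ee_pos: [379.1, -170.5, 338.5]
ee_rot: [109.4, -10.3, 114.5]
force: [-0.1, 0.4, -0.7]
gripper_width: 44.9
gripper_force: 0.0
```

>>> step_arm(plan=[0, 0, 0, 0, 0, 0, 0, 0, 0, 0, 0, 0, 0, 0, 0, 0, 0, 0, 0, 0, 0, 0, 0, 0, 0, 0, 0, 0, 0, 0])

```text
time_s: 39.37
ee_pos: [379.1, -170.5, 338.5]
ee_rot: [109.4, -10.3, 114.5]
force: [-0.2, 0.0, 0.3]
gripper_width: 45.2
gripper_force: 0.0
```

```bash
python3 - <<'E'
from h import *
g=[viewer.grab_frame('top')['img'][195:275,180:270].astype(np.float32).mean(2) for _ in range(8)]
print([round(float(abs(g[k]-g[0]).mean()),2) for k in range(1,8)], sensors.state()['time_s'])
E
```

```text
[0.88, 0.91, 0.95, 0.96, 1.0, 1.0, 1.01] 39.7667
```

>>> step_arm(plan=[0, 0, 0, 0, 0, 0, 0, 0, 0, 0, 0, 0, 0, 0, 0, 0, 0, 0, 0, 0, 0, 0, 0, 0, 0, 0, 0, 0, 0, 0])

```text
time_s: 40.18
ee_pos: [379.1, -170.5, 338.5]
ee_rot: [109.4, -10.3, 114.5]
force: [-0.5, 0.8, 0.1]
gripper_width: 45.0
gripper_force: 0.0
```

>>> step_arm(plan=[0, 0, 0, 0, 0, 0, 0, 0, 0, 0, 0, 0, 0, 0, 0, 0, 0, 0, 0, 0, 0, 0, 0, 0, 0, 0, 0, 0, 0, 0])

```text
time_s: 40.6
ee_pos: [379.1, -170.6, 338.5]
ee_rot: [109.4, -10.3, 114.5]
force: [-0.1, -0.2, -0.1]
gripper_width: 45.0
gripper_force: 0.0
```

>>> step_arm(plan=[0, 0, 0, 0, 0, 0, 0, 0, 0, 0, 0, 0, 0, 0, 0, 0, 0, 0, 0, 0, 0, 0, 0, 0, 0, 0, 0, 0, 0, 0])

```text
time_s: 41.02
ee_pos: [379.1, -170.5, 338.5]
ee_rot: [109.4, -10.3, 114.5]
force: [0.3, 0.5, 0.0]
gripper_width: 45.4
gripper_force: 0.0
```

>>> step_arm(plan=[0, 0, 0, 0, 0, 0, 0, 0, 0, 0, 0, 0, 0, 0, 0, 0, 0, 0, 0, 0, 0, 0, 0, 0, 0, 0, 0, 0, 0, 0])

```text
time_s: 41.43
ee_pos: [379.0, -170.5, 338.5]
ee_rot: [109.4, -10.4, 114.5]
force: [-0.5, -0.4, -0.1]
gripper_width: 45.1
gripper_force: 0.0
```

```bash
python3 chk.py; python3 -c "
from workcell import env; print(env.job_done())"
```

```text
at [ 379.  -170.5  338.5] [109.4 -10.4 114.5] q [ -72.5    2.9  127.2   68.7   85.6 -120.1] t 41.4333 F [-0.5 -0.4 -0.1]
scene bail_hump [([229.3, 151.8], 0.86)]
scene bail_left [([222.3, 152.1], 0.78)]
scene bail_right [([240.9, 164.6], 0.74), ([237.1, 204.3], 0.68)]
scene basket [([236.3, 200.1], 0.77), ([225.4, 153.5], 0.21)]
scene bud_casting [([235.7, 201.7], 0.63), ([297.5, 240.8], 0.59)]
pred hump [233.2 155.7] left [225.1 152.5] right [242.3 165.3] basket [237.3 202.1]
top bail_hump [([212.9, 220.1], 0.54), ([221.5, 239.1], 0.48), ([179.2, 248.6], 0.45)]
top bail_left [([198.4, 225.2], 0.69)]
top bail_right [([234.1, 219.9], 0.87)]
top basket [([231.4, 221.1], 0.73), ([222.4, 238.8], 0.63), ([300.9, 261.8], 0.23)]
top bud_casting [([276.2, 210.0], 0.7), ([222.5, 237.5], 0.61)]
pred hump [211.7 220.2] left [194.6 221.6] right [230.1 221.3] basket [220.5 237.9]
the job is handed in; nothing more can be done
None
```

The bud casting is standing in the basket, the basket hangs by its bail on the balance hook with the robot clear of it, and I handed the job in at about 41 s; the last camera checks showed it where expected and almost still, but no verdict came back.

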